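# Plug the sensor board into the logger rack

### The job

Take the sensor board by its grip out of the white stand, slide it upright down the two card guides of the logger rack until it rests on the connector at the bottom, and let go. Then swing both ejector levers up against the board, one after the other, until they come up firm and the board is fully home along its whole lower edge. Do not force the board in by hand and do not crank the levers past firm: be gentle, leave the other things on the bench alone and let go of everything at the end.

Things in the scene. Friction and masses are not known exactly. Their poses are not given: they have to be found in the camera images.
- board_grip (a point): Centre of the black grip block on top of the loose green sensor board: block 12 mm thick (x), 44 mm wide (y), 34 mm high (z). Board 100 mm wide (y), 70 mm high, 5 mm thick (x), about 0.16 kg, alike both ways round. This point is 87 mm above the board's lower edge and 17 mm above its upper edge. It starts upright in the stand, leaning a few degrees at most.
- board_foot (a point): Middle of the board's lower edge, 87 mm below board_grip; same axes as the board.
- board_end_a (a point): Point on the board's lower edge 48 mm from its middle towards the board's +y.
- board_end_b (a point): Point on the board's lower edge 48 mm from its middle towards the board's -y.
- stand: Fixed white stand in which the board starts, 60 x 130 mm base; origin at the centre of its underside, y along the slot. The board's lower edge rests 8 mm above the origin, its two ends in open-topped slots 8 mm wide and 30 mm deep.
- rack: Fixed logger rack: white base 110 (x) x 170 (y) x 12 mm, origin at the centre of its underside. Two aluminium card guides rise at its +y and -y sides; the board goes in the y-z plane through the origin. Grooves 7 mm wide in x (1 mm play each side), flared to 14 mm at the mouth, 92 mm above the origin, straight below 80 mm; end walls at y = +-52.5 mm (2.5 mm play each side of the board).
- socket_floor (a point): Centre of the black connector's hard floor between the guides' feet, 20 to 24 mm above the rack's origin (differs from rack to rack). Two brass contact blocks 45 mm either side (y) stand 5 mm above it: slid in by hand, the board rests on them. Each needs about 18 N to push down, 36 N together, too much for the hand, stays where pushed, and stops hard 5 mm down, the board's edge then level with the floor.
- lever_left (a joint): Angle (rad) of the ejector lever on the rack's +y guide: 0 arm upright, positive leaning outward (+y); stops -0.3 and 1.4. Starts at 1.25 to 1.38, its 19 mm toe clear of the board. Swung up, the toe meets the board's top corner at about 0.3 to 0.7 and turns firm, the board home, between about -0.2 and 0.35. Stays where left (0.05 Nm). Pushing home takes 5 to 13 N at the bar; firm means past 13 N; keep below 17.
- lever_left_bar (a point): Centre of the round cross bar at the end of the left lever's arm: 24 mm long along the rack's x, 14 mm thick, 60 mm from the pivot. A roller, turning freely on the arm: it can be pinched from above on its two end faces and swung.
- lever_left_pivot (a point): Pivot of the left lever, axis along the rack's x, 63 mm to +y of the rack's middle and 94.5 mm above its origin.
- lever_right (a joint): The same for the lever at the rack's -y guide, the mirror image: 0 upright, positive when the arm leans outward (-y).
- lever_right_bar (a point): Centre of the cross bar of the right lever, as on the left.
- lever_right_pivot (a point): Pivot of the right lever, 63 mm to -y of the rack's middle and 94.5 mm above its origin.
- tweezers: Bystander: steel tweezers lying on the bench, 134 mm long, 6 mm high.
- dish: Bystander: flat closed glass dish, 90 mm across, 14 mm high.
- pot: Bystander: black square seedling pot, 75 mm wide, 55 mm high, with grass to about 110 mm.
- vial: Bystander: small amber glass jar, 32 mm across, about 60 mm high.
There are look-alikes about, which are no part of the job. There is more than one size of the rack; the one meant has the size given above.

How it is judged:
By the outcome, as a careful person would: the job done as asked, in the order asked, and still so for the second after the job is handed in, with the robot touching nothing.
It also fails if it takes over 72 s, if anything falls off the work surface, if the arm or the gripper's body presses on something with over 40 N, if the wrist force passes 120 N, or if a joint passes its speed limit or range.

### The arm

A 6-joint arm with a two-finger parallel gripper is mounted at the origin on the work surface. World frame = base frame: x ahead of the robot, y to its left, z up, the work surface at z = 0. Lengths are in m, angles in rad, forces in N, time in s.
With the tool pointing down it reaches from about 0.3 to 1 m from the base axis. Payload 5.1 kg.
Tool frame: the origin (TCP) lies midway between the tips of the shut fingers; the grasp point (between the pads) lies pinch_z behind it (pinch_z is the distance from the TCP to the grasp point, in m); z points along the fingers, y is the line along which they close (so a half turn about z gives the same grasp; the last joint's range is limited). The gripper opens to 95 mm and grips with 3 to 60 N. Pads are 20 mm wide; open, the fingers measure 119 mm over their backs; the gripper's body (75 mm by 180 mm) begins 59 mm behind the grasp point.
Start: joints at [1.216, 0.124, 1.65, -0, 1.367, -0.083], TCP at [0.175, 0.626, 0.215] pointing down, gripper open.
Joint ranges: [-2.61, 2.61], [-1.02, 2.33], [0.03, 2.71], [-1.35, 4.49], [0.32, 2.68], [-2.91, 2.91]. Speed limits (rad/s): [2.57, 2.57, 3.14, 3.14, 3.14, 3.14].

### API

Orientations are given as [roll, pitch, yaw] about the fixed x, y, z axes, in that order (R = Rz(yaw) Ry(pitch) Rx(roll)).
In Python, from bench import read_state, grab_frame, get_calibration, close_job, pinch_z gives the robot as it stands. The module is installed in compiled form; this text tells all that it offers.
- The arm moves only by the tool apply_moves, never from a script. Its argument "motion" is a list of rows, each an object with "delta_rot": the turn, a rotation vector about the tool's x, y, z in rad, a list of three; "travel": the shift along the tool's x, y, z in m, a list of three; "grip": the opening in per cent of the stroke, from 0 (shut) to 100 (fully open). In form: [{"delta_rot": [ax, ay, az], "travel": [dx, dy, dz], "grip": grip}, ...]. A call has exactly 8 rows; each row shifts and turns the commanded pose from where the row before left it, along the tool's axes as they then stand; what a row does not reach is not made up. A row lasts 1/8 s, in which the tool goes at most 62.5 mm and 10.7 degrees, less where a joint would pass 70% of its speed; a pose out of reach is approached as far as the arm can. A call with a gripper value outside its range is refused whole. The fingers move at their own pace and stop on an object; the grip force is fixed at half the most. Time passes only in rows, so rows that do not move let the fingers close, or fill a call up. It gives the time, the measured TCP pose, the force, the opening and the grip force at its end, in the units of the state.
- read_state(): the state, without advancing time (a new reading comes with each control period).
- grab_frame(name): name is "side" or "top" or "wrist"; returns the picture (400x640x3 uint8, red, green, blue); there is no depth.
- get_calibration(name): a dict with "camera_matrix" (3x3 intrinsics, pixels), "pose" (4x4, takes a point from camera to world coordinates). Camera axes: x right, y up, looking along -z (the intrinsics and any distortion apply to the point x, -y, -z); pixel columns grow to the right and rows downward; lengths in m; the calibration is good to about 2 mm. A picture is of the moment at which its call begins: read the wrist's pose just before it. get_calibration takes no time and is no camera call; for the wrist camera it gives the pose at the moment of the call.
- close_job(): hands the job in; it is judged then, once.
The state is a dict: "clock": time; "joints": joint angles; "qvel": joint speeds; "joint_efforts": joint torques, N m; "ee_pos": TCP position; "orientation": TCP orientation; "ft_force": force on the tool from outside, world axes, zero at the start; "wrist_torque": the same for the moment, N m; "opening": finger opening in m; "grip_force": force on a finger pad.
Only numpy, scipy, OpenCV 4.12 (cv2) and the standard library are available. Lean on these libraries where they do the work, as an engineer would, in place of code of your own. Each camera call takes 0.05 s, during which the arm holds its last target. There are 200 camera calls.

## Working session

There is one attempt and no reset: what is moved stays moved. The work goes in short steps, Python scripts to look and compute and a tool call to move; the robot and the scene stay as the last step left them, time stands still between calls to the robot, and variables do not carry over. Pictures are saved under pics/ and viewed, at most 10 in all, crops included, and the job is handed in when it is done.

Besides the shell and the picture viewer there is one more tool, called after "Request:" in YAML: its name, and indented under it one key for each argument. apply_moves: Moves the arm, as the interface text tells. Its arguments: {"type":"object","properties":{"motion":{"type":"array"}},"required":["motion"]}

```bash
mkdir -p pics; python3 - <<'E'
from bench import *
import cv2, numpy as np
import bench
print(read_state(), pinch_z if not callable(pinch_z) else pinch_z())
for n in ("side","top","wrist"):
    c=get_calibration(n); print(n,np.round(c["camera_matrix"],1).tolist(),np.round(c["pose"],3).tolist(),[k for k in c])
    f=grab_frame(n); cv2.imwrite(f"pics/{n}0.png",f[:,:,::-1])
E
```

```text
{'clock': 0.0, 'joints': array([ 1.21642387e+00,  1.24508004e-01,  1.65166180e+00, -1.66335638e-06,
        1.36747343e+00, -8.25667873e-02]), 'qvel': array([-7.65846308e-04,  9.06261148e-05,  1.15493052e-03, -8.96586602e-04,
       -6.19230101e-04,  1.34724770e-03]), 'joint_efforts': array([ 2.00373215e-04, -4.17599845e+01, -3.59934032e+01,  7.73694017e-02,
        4.91412822e-02, -1.77344332e-04]), 'ee_pos': array([0.1742938 , 0.62553977, 0.21339237]), 'orientation': array([-3.13954893e+00, -1.67494263e-04,  2.86978715e+00]), 'ft_force': array([ 0.17701411,  0.27945873, -0.27303957]), 'wrist_torque': array([-0.01996902, -0.01079756, -0.00949904]), 'grip_force': 0.0, 'opening': 0.09522051405963847} 0.0188
side [[471.8, 0.0, 324.9], [0.0, 471.8, 200.6], [0.0, 0.0, 1.0]] [[-0.971, 0.194, -0.143, 0.351], [-0.241, -0.76, 0.603, 0.621], [0.009, 0.62, 0.785, 0.875], [0.0, 0.0, 0.0, 1.0]] ['camera_matrix', 'pose']
top [[509.6, 0.0, 321.6], [0.0, 509.6, 198.9], [0.0, 0.0, 1.0]] [[0.008, 0.984, -0.178, 0.3], [-1.0, 0.008, -0.003, 0.016], [-0.002, 0.178, 0.984, 1.19], [0.0, 0.0, 0.0, 1.0]] ['camera_matrix', 'pose']
wrist [[300.4, 0.0, 318.0], [0.0, 300.4, 204.7], [0.0, 0.0, 1.0]] [[0.269, -0.923, -0.275, 0.097], [0.963, 0.257, 0.079, 0.648], [-0.002, -0.286, 0.958, 0.384], [0.0, 0.0, 0.0, 1.0]] ['camera_matrix', 'pose']
```

View pics/side0.png

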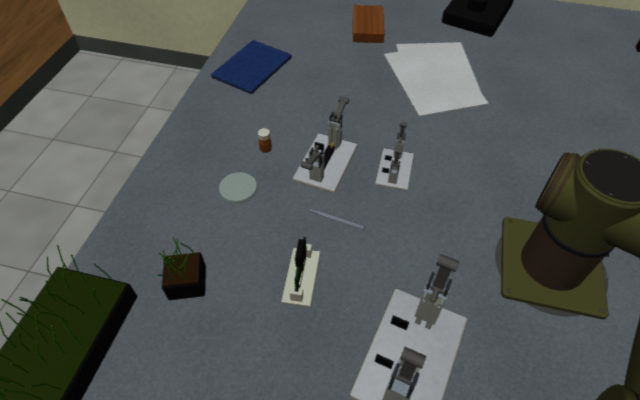

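View pics/top0.png

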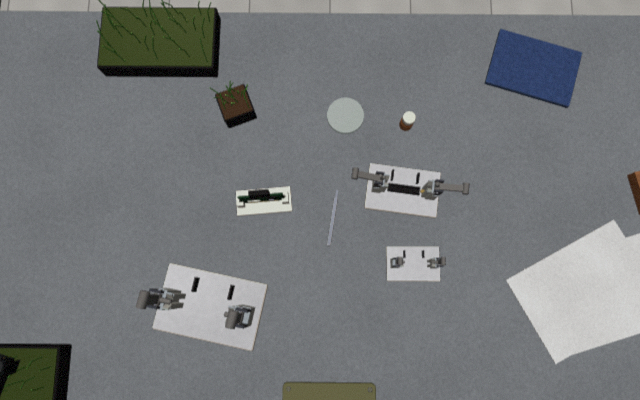

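The side view shows the stand at (300,275). There are three racks, at (325,160), (395,168) and (410,345). In the top view these are the stand at (264,200) and the racks at (402,190), (413,263) and (210,306). I'll measure the bases to pick out the 110x170 one.

```bash
cat > h.py <<'E'
from bench import *
import cv2, numpy as np
def ray(cal,uv):
    K=cal["camera_matrix"];T=cal["pose"];uv=np.atleast_2d(np.float64(uv))
    d=np.c_[(uv[:,0]-K[0,2])/K[0,0],-(uv[:,1]-K[1,2])/K[1,1],-np.ones(len(uv))]@T[:3,:3].T
    return T[:3,3],d
def onz(cal,uv,z):
    o,d=ray(cal,uv); return o+d*((z-o[2])/d[:,2])[:,None]
def proj(cal,P):
    K=cal["camera_matrix"];T=cal["pose"];p=(np.atleast_2d(P)-T[:3,3])@T[:3,:3]
    return np.c_[K[0,2]+K[0,0]*p[:,0]/-p[:,2],K[1,2]-K[1,1]*p[:,1]/-p[:,2]]
def tri(c1,u1,c2,u2):
    a,d=ray(c1,u1);b,e=ray(c2,u2);d=d[0];e=e[0]
    s=np.linalg.lstsq(np.c_[d,-e],b-a,rcond=None)[0];p=a+d*s[0];q=b+e*s[1]
    return (p+q)/2,np.linalg.norm(p-q)
def show(name,img,box,k):
    x0,y0,x1,y1=box;cv2.imwrite(f"pics/{name}.png",cv2.resize(img[y0:y1,x0:x1,::-1],None,fx=k,fy=k,interpolation=cv2.INTER_CUBIC))
E
python3 - <<'E'
from h import *
im={n:cv2.imread(f"pics/{n}0.png")[:,:,::-1] for n in("top","side")}
for n in im:
    c=get_calibration(n); h=cv2.cvtColor(im[n],cv2.COLOR_RGB2HSV)
    m=((h[...,2]>150)&(h[...,1]<60)).astype(np.uint8)
    if n=="side": m[:130]=0; 
    for k in cv2.findContours(m,0,1)[0]:
        if cv2.contourArea(k)<500: continue
        p=onz(c,k[:,0]+0.0,0.012)[:,:2]
        (cx,cy),(w,hh),a=cv2.minAreaRect(np.float32(p*1000))
        print(n,k[:,0].mean(0).round(),"c",round(cx),round(cy),"wh",round(w),round(hh),"ang",round(a,1))
a=im["top"][150:235,220:480];b=im["side"][85:315,260:420]
o=np.zeros((600,800,3),np.uint8)
A=cv2.resize(a,None,fx=3,fy=3,interpolation=2);B=cv2.resize(b,(int(160*1.45),int(230*1.45)),interpolation=2)
o[:255,:780]=A;o[260:260+B.shape[0],:B.shape[1]]=B
C=cv2.resize(im["side"][85:195,280:360],None,fx=3,fy=3,interpolation=2);o[260:590,240:480]=C
D=cv2.resize(im["side"][230:310,270:330],None,fx=4,fy=4,interpolation=2);o[260:580,490:730]=D
cv2.imwrite("pics/c1.png",o[:,:,::-1])
E
```

```text
top [205. 306.] c 265 271 wh 232 150 ang 78.3
top [415. 263.] c 365 -190 wh 78 120 ang 0.5
top [586. 291.] c 302 -603 wh 242 329 ang 28.4
top [261. 201.] c 508 157 wh 60 129 ang 5.3
top [398. 201.] c 516 -167 wh 169 67 ang 82.5
top [406. 176.] c 567 -174 wh 169 49 ang 82.6
top [345. 114.] c 721 -35 wh 84 87 ang 0.4
top [606.   7.] c 1010 -692 wh 38 169 ang 0.4
top [531.   7.] c 1008 -503 wh 38 199 ang 0.4
top [451.   6.] c 1008 -300 wh 36 198 ang 0.4
top [370.   6.] c 1008 -98 wh 33 197 ang 0.4
top [289.   6.] c 1006 107 wh 33 197 ang 0.4
top [210.   4.] c 1006 309 wh 30 198 ang 0.4
top [48.  5.] c 1005 715 wh 28 198 ang 0.4
side [410. 353.] c 267 271 wh 227 144 ang 78.4
side [300. 276.] c 509 161 wh 56 127 ang 5.5
side [326. 170.] c 538 -168 wh 166 102 ang 82.4
```

View pics/c1.png

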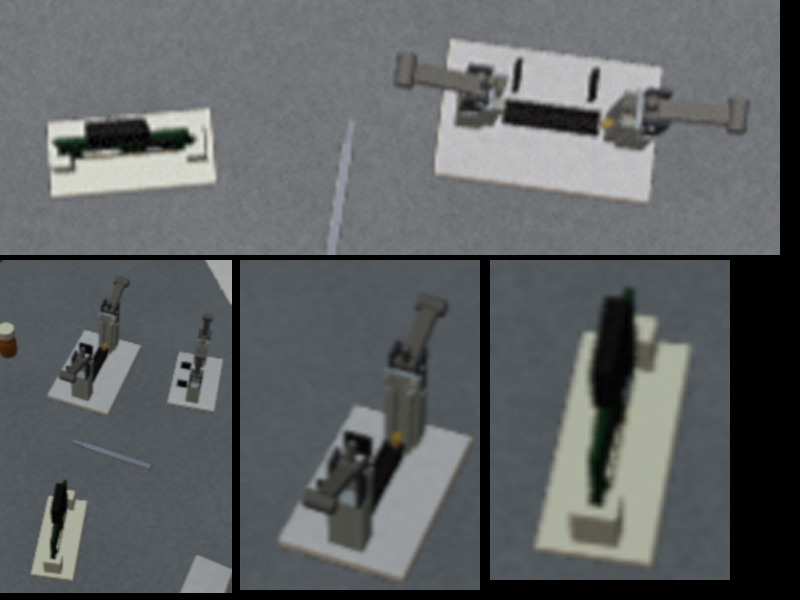

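Base sizes: the rack at top (210,306) is 232x150 and the one at (413,263) is 120x78. The rack at (402,190) measures about 169x110, centre about (0.54,-0.17), yaw -0.13. That fits 110x170, and the enlarged crop confirms it: black connector, brass blocks and both levers leaning out. The board stands in the stand at (0.508,0.159), yaw 0.094. I'll rise and turn first.

Request:
apply_moves:
  motion:
    - {"delta_rot":[0,0,0.172],"travel":[0,0,-0.05],"grip":100}
    - {"delta_rot":[0,0,0.172],"travel":[0,0,-0.05],"grip":100}
    - {"delta_rot":[0,0,0.172],"travel":[0,0,0],"grip":100}
    - {"delta_rot":[0,0,0.172],"travel":[0,0,0],"grip":100}
    - {"delta_rot":[0,0,0.172],"travel":[0,0,0],"grip":100}
    - {"delta_rot":[0,0,0.172],"travel":[0,0,0],"grip":100}
    - {"delta_rot":[0,0,0.172],"travel":[0,0,0],"grip":100}
    - {"delta_rot":[0,0,0],"travel":[-0.03,0.02,0],"grip":100}

```text
clock: 1.15
ee_pos: [0.1964, 0.5985, 0.3136]
orientation: [-3.141, 0.001, 1.667]
ft_force: [0.0, -0.1, 0.8]
opening: 0.0948
grip_force: 0.0
```

Request:
apply_moves:
  motion:
    - {"delta_rot":[0,0,0],"travel":[-0.05,0.029,0],"grip":100}
    - {"delta_rot":[0,0,0],"travel":[-0.05,0.029,0],"grip":100}
    - {"delta_rot":[0,0,0],"travel":[-0.05,0.029,0],"grip":100}
    - {"delta_rot":[0,0,0],"travel":[-0.05,0.029,0],"grip":100}
    - {"delta_rot":[0,0,0],"travel":[-0.05,0.029,0],"grip":100}
    - {"delta_rot":[0,0,0],"travel":[-0.05,0.029,0],"grip":100}
    - {"delta_rot":[0,0,0],"travel":[-0.05,0.029,0],"grip":100}
    - {"delta_rot":[0,0,0],"travel":[-0.05,0.029,0],"grip":100}

```text
clock: 2.15
ee_pos: [0.4668, 0.2202, 0.3145]
orientation: [3.142, -0.0, 1.666]
ft_force: [1.0, 0.2, 0.1]
opening: 0.0951
grip_force: 0.0
```

Request:
apply_moves:
  motion:
    - {"delta_rot":[0,0,0],"travel":[-0.035,0.018,0.02],"grip":100}
    - {"delta_rot":[0,0,0],"travel":[-0.03,0.017,0.03],"grip":100}
    - {"delta_rot":[0,0,0],"travel":[0,0,0.03],"grip":100}
    - {"delta_rot":[0,0,0],"travel":[0,0,0.03],"grip":100}
    - {"delta_rot":[0,0,0],"travel":[0,0,0],"grip":100}
    - {"delta_rot":[0,0,0],"travel":[0,0,0],"grip":100}
    - {"delta_rot":[0,0,0],"travel":[0,0,0],"grip":100}
    - {"delta_rot":[0,0,0],"travel":[0,0,0],"grip":100}

```text
clock: 3.15
ee_pos: [0.5078, 0.1608, 0.2061]
orientation: [3.139, -0.0, 1.666]
ft_force: [-0.4, 0.8, -0.8]
opening: 0.0953
grip_force: 0.0
```

```bash
python3 - <<'E'
from h import *
c=get_calibration("wrist");f=grab_frame("wrist");np.save("w1.npy",f);s=read_state();print(s["ee_pos"],s["orientation"])
g=f.copy()
P=[[.508,.159,.112],[.508,.159,.008]];q=proj(c,P);print(q)
show("w1",f,(120,60,520,340),2)
E
```

```text
[0.50765251 0.16078381 0.2057901 ] [ 3.13978416e+00 -2.06818201e-04  1.66600536e+00]
[[317.05883165 209.12213893]
 [317.11439051 184.22001957]]
```

View pics/w1.png

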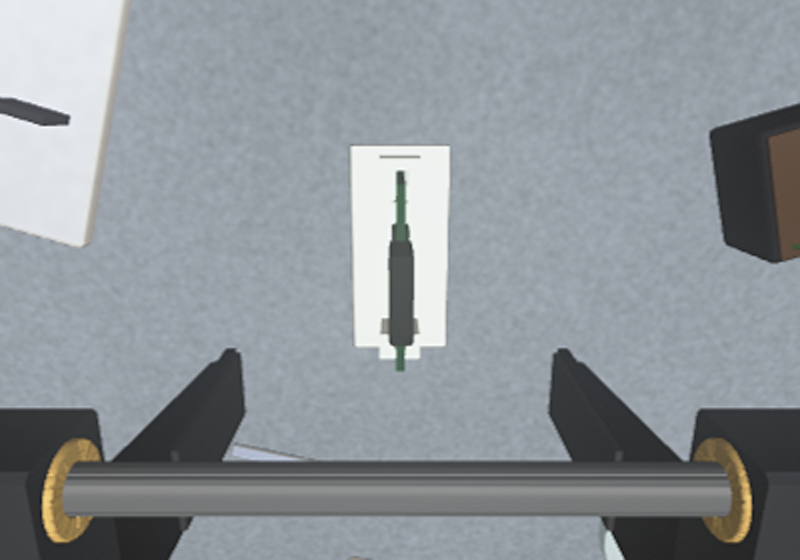

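The wrist view shows the grip block's top face at full pixels (314–327, 188–232), centre (320.5,210). It stands nearly upright, at about (0.511,0.158). The fingers are clear on both sides, so I'll descend and grip.

Request:
apply_moves:
  motion:
    - {"delta_rot":[0,0,0],"travel":[-0.003,0.003,0.03],"grip":100}
    - {"delta_rot":[0,0,0],"travel":[0,0,0.03],"grip":100}
    - {"delta_rot":[0,0,0],"travel":[0,0,0.03],"grip":100}
    - {"delta_rot":[0,0,0],"travel":[0,0,0.025],"grip":100}
    - {"delta_rot":[0,0,0],"travel":[0,0,0.011],"grip":100}
    - {"delta_rot":[0,0,0],"travel":[0,0,0],"grip":50}
    - {"delta_rot":[0,0,0],"travel":[0,0,0],"grip":20}
    - {"delta_rot":[0,0,0],"travel":[0,0,0],"grip":0}

```text
clock: 4.2
ee_pos: [0.5114, 0.1581, 0.08]
orientation: [3.139, -0.0, 1.666]
ft_force: [-0.0, -0.0, -0.6]
opening: 0.0702
grip_force: 0.0
```

Request:
apply_moves:
  motion:
    - {"delta_rot":[0,0,0],"travel":[0,0,0],"grip":0}
    - {"delta_rot":[0,0,0],"travel":[0,0,0],"grip":0}
    - {"delta_rot":[0,0,0],"travel":[0,0,0],"grip":0}
    - {"delta_rot":[0,0,0],"travel":[0,0,0],"grip":0}
    - {"delta_rot":[0,0,0],"travel":[0,0,0],"grip":0}
    - {"delta_rot":[0,0,0],"travel":[0,0,0],"grip":0}
    - {"delta_rot":[0,0,0],"travel":[0,0,-0.002],"grip":0}
    - {"delta_rot":[0,0,0],"travel":[0,0,-0.003],"grip":0}

```text
clock: 5.2
ee_pos: [0.51, 0.1578, 0.0833]
orientation: [-3.141, 0.0, 1.666]
ft_force: [-0.0, -0.3, -2.1]
opening: 0.0118
grip_force: 30.0
```

Request:
apply_moves:
  motion:
    - {"delta_rot":[0,0,0],"travel":[0,0,-0.01],"grip":0}
    - {"delta_rot":[0,0,0],"travel":[0,0,-0.015],"grip":0}
    - {"delta_rot":[0,0,0],"travel":[0,0,-0.02],"grip":0}
    - {"delta_rot":[0,0,0],"travel":[0,0,-0.025],"grip":0}
    - {"delta_rot":[0,0,0.075],"travel":[0,0,-0.025],"grip":0}
    - {"delta_rot":[0,0,0.075],"travel":[0,0,-0.025],"grip":0}
    - {"delta_rot":[0,0,0.076],"travel":[0,0,-0.025],"grip":0}
    - {"delta_rot":[0,0,0],"travel":[0,0,-0.015],"grip":0}

```text
clock: 6.2
ee_pos: [0.5112, 0.158, 0.2468]
orientation: [3.138, -0.001, 1.441]
ft_force: [0.0, -0.0, -2.4]
opening: 0.0117
grip_force: 30.0
```

```bash
python3 - <<'E'
from h import *
print(read_state()["ee_pos"],read_state()["orientation"])
im={n:cv2.imread(f"pics/{n}0.png")[:,:,::-1] for n in("top","side")}
box={"top":(340,150,475,225),"side":(285,125,365,195)}
for n in im:
    c=get_calibration(n); h=cv2.cvtColor(im[n],cv2.COLOR_RGB2HSV)
    x0,y0,x1,y1=box[n]
    m=np.zeros(h.shape[:2],np.uint8);m[y0:y1,x0:x1]=((h[...,2]>150)&(h[...,1]<60))[y0:y1,x0:x1]
    m=cv2.morphologyEx(m,cv2.MORPH_OPEN,np.ones((2,2),np.uint8))
    pts=np.argwhere(m)[:,::-1].astype(float)
    p=onz(c,pts,0.012)[:,:2]
    print(n,"base",cv2.minAreaRect(np.float32(p*1000)))
    # black connector
    k=np.zeros_like(m);k[y0:y1,x0:x1]=(h[...,2]<45)[y0:y1,x0:x1]
    nn,l,st,ce=cv2.connectedComponentsWithStats(k)
    for i in range(1,nn):
        if st[i,4]>25:
            q=np.argwhere(l==i)[:,::-1].astype(float); P=onz(c,q,.022)[:,:2]
            print("blk",ce[i].round(1),st[i].tolist(),cv2.minAreaRect(np.float32(P*1000)))
    b=np.zeros_like(m);b[y0:y1,x0:x1]=((h[...,1]>110)&(h[...,2]>100))[y0:y1,x0:x1]
    q=np.argwhere(b)[:,::-1].astype(float)
    if len(q): print("brass",len(q),q.mean(0),onz(c,q.mean(0),.025))
E
```

```text
[0.51119398 0.15802507 0.24684176] [ 3.13792213e+00 -1.22102932e-03  1.44068157e+00]
top base ((534.7732543945312, -172.4715118408203), (168.46670532226562, 109.05550384521484), 82.59679412841797)
blk [403.3 188.8] [388, 184, 31, 11, 207] ((536.8925170898438, -170.49673461914062), (70.91207885742188, 16.15393829345703), 82.52505493164062)
brass 5 [422.2 190.6] [[ 0.53215493 -0.21405359  0.025     ]]
side base ((535.2576904296875, -165.31985473632812), (165.6223907470703, 102.43296813964844), 82.31449127197266)
blk [319.4 146. ] [315, 143, 9, 8, 35] ((562.4373168945312, -203.04312133789062), (14.485583305358887, 30.529022216796875), 50.03296661376953)
blk [327.7 154.4] [323, 146, 12, 22, 114] ((537.5948486328125, -172.73968505859375), (73.94349670410156, 17.70096206665039), 83.69525909423828)
blk [319.1 159.3] [311, 152, 12, 15, 55] ((551.2875366210938, -160.66232299804688), (45.769622802734375, 24.233814239501953), 77.48899841308594)
brass 6 [331.83333333 143.16666667] [[ 0.53376223 -0.21763398  0.025     ]]
```

Request:
apply_moves:
  motion:
    - {"delta_rot":[0,0,0],"travel":[-0.025,0.005,0],"grip":0}
    - {"delta_rot":[0,0,0],"travel":[-0.045,0.01,0],"grip":0}
    - {"delta_rot":[0,0,0],"travel":[-0.055,0.0115,0],"grip":0}
    - {"delta_rot":[0,0,0],"travel":[-0.055,0.0115,0],"grip":0}
    - {"delta_rot":[0,0,0],"travel":[-0.055,0.0115,0],"grip":0}
    - {"delta_rot":[0,0,0],"travel":[-0.045,0.009,0],"grip":0}
    - {"delta_rot":[0,0,0],"travel":[-0.028,0.006,0],"grip":0}
    - {"delta_rot":[0,0,0],"travel":[-0.015,0.003,0],"grip":0}

```text
clock: 7.2
ee_pos: [0.535, -0.1725, 0.2439]
orientation: [-3.141, -0.0, 1.439]
ft_force: [-0.8, 0.2, -1.7]
opening: 0.012
grip_force: 30.0
```

Request:
apply_moves:
  motion:
    - {"delta_rot":[0,0,0],"travel":[0,0,0.005],"grip":0}
    - {"delta_rot":[0,0,0],"travel":[0,0,0.015],"grip":0}
    - {"delta_rot":[0,0,0],"travel":[0,0,0.015],"grip":0}
    - {"delta_rot":[0,0,0],"travel":[0,0,0],"grip":0}
    - {"delta_rot":[0,0,0],"travel":[0,0,0],"grip":0}
    - {"delta_rot":[0,0,0],"travel":[0,0,0],"grip":0}
    - {"delta_rot":[0,0,0],"travel":[0,0,0],"grip":0}
    - {"delta_rot":[0,0,0],"travel":[0,0,0],"grip":0}

```text
clock: 8.2
ee_pos: [0.5354, -0.1713, 0.2091]
orientation: [3.141, 0.0, 1.44]
ft_force: [-0.2, 0.5, -2.1]
opening: 0.0117
grip_force: 30.0
```

```bash
python3 - <<'E'
from h import *
s=read_state();print(s["ee_pos"],s["orientation"],s["ft_force"],s["wrist_torque"])
c=get_calibration("wrist");f=grab_frame("wrist");np.save("w2.npy",f)
g=grab_frame("side");np.save("s2.npy",g)
o=np.zeros((600,800,3),np.uint8)
o[:,:480]=cv2.resize(f[60:360,200:440],None,fx=2,fy=2,interpolation=2)
o[:,490:]=cv2.resize(g[80:230,280:357],(310,600),interpolation=2)
cv2.imwrite("pics/c2.png",o[:,:,::-1])
E
```

```text
[ 0.53535038 -0.17129042  0.20906164] [3.14092280e+00 1.64680758e-04 1.43972397e+00] [-0.22645652  0.46620142 -2.06531765] [-0.10627415  0.08374391  0.00200186]
```

View pics/c2.png

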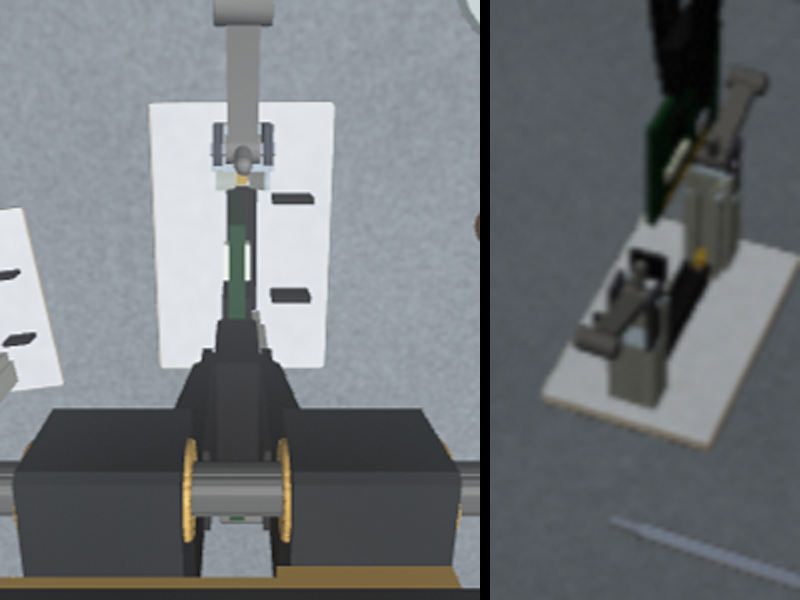

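In the wrist crop the board runs at col 236 (full 318). The rack's base edges (150/334), lever (243) and connector (228–256) centre at col 242.5 (full 321), so the board is a few mm to the left. I'll quantify that now.

```bash
python3 - <<'E'
from h import *
s=read_state();c=get_calibration("wrist");t=s["ee_pos"];yaw=1.4397
X=np.array([np.cos(yaw),np.sin(yaw),0]);Y=np.array([np.sin(yaw),-np.cos(yaw),0])
f=np.load("w2.npy");h=cv2.cvtColor(f,cv2.COLOR_RGB2HSV)
def tl(p): p=p-t; return np.round(1000*np.c_[p@X,p@Y],1)
# base edges by rows
w=(h[...,2]>190)&(h[...,1]<40)
for r in range(114,240,12):
    q=np.flatnonzero(w[r,265:375])+265; 
    print(r,q.min(),q.max(),tl(onz(c,[[q.min(),r],[q.max()+1,r]],.012))[:,1])
col=lambda u:np.flatnonzero(w[90:260,u])+90
for u in (285,350): q=col(u);print(u,q.min(),q.max(),tl(onz(c,[[u,q.min()],[u,q.max()+1]],.012))[:,0])
g=(h[...,1]>60)&(h[...,0]>50)&(h[...,0]<95)&(h[...,2]<140)
for r in range(172,218,8):
    q=np.flatnonzero(g[r,295:340])+295
    if len(q): print("green",r,q.min(),q.max(), tl(onz(c,[[q.min(),r],[q.max()+1,r]],.14))[:,1])
print("conn",tl(onz(c,[[314,155],[328,155]],.022)),"bar",tl(onz(c,[[307,66],[336.5,66]],.115)),"guidetop",tl(onz(c,[[306,150],[337,150]],.092)))
print("brass",tl(onz(c,[[321,150]],.026)), "board end top", tl(onz(c,[[318,172]],.207)),tl(onz(c,[[318,172]],.137)))
E
```

```text
114 275 366 [-49.7  58. ]
126 275 366 [-50.2  58.6]
138 276 365 [-49.6  58. ]
150 276 365 [-50.2  58.7]
162 277 365 [-49.5  59.3]
174 277 364 [-50.1  58.8]
186 278 364 [-49.5  59.5]
198 278 363 [-50.1  58.9]
210 279 363 [-49.4  59.6]
222 280 362 [-48.7  59. ]
234 280 362 [-49.3  59.7]
285 111 243 [ 85.9 -82.6]
350 111 243 [ 85.9 -82.7]
green 180 315 321 [-1.8  3.8]
green 188 315 321 [-1.9  3.9]
green 196 315 321 [-1.9  3.9]
green 204 315 321 [-1.9  3.9]
green 212 315 321 [-1.9  3.9]
conn [[36.1 -4.1]
 [36.1 12.4]] bar [[119.3  -8.3]
 [119.3  15.5]] guidetop [[ 49.7 -10.7]
 [ 49.7  18.6]]
brass [[42.4  4.1]] board end top [[49.9  0.6]] [[37.   0.6]]
```

Request:
apply_moves:
  motion:
    - {"delta_rot":[0,0,-0.006],"travel":[0.0015,0.0032,0],"grip":0}
    - {"delta_rot":[0,0,0],"travel":[0,0,0],"grip":0}
    - {"delta_rot":[0,0,0],"travel":[0,0,0.008],"grip":0}
    - {"delta_rot":[0,0,0],"travel":[0,0,0.01],"grip":0}
    - {"delta_rot":[0,0,0],"travel":[0,0,0.01],"grip":0}
    - {"delta_rot":[0,0,0],"travel":[0,0,0.008],"grip":0}
    - {"delta_rot":[0,0,0],"travel":[0,0,0],"grip":0}
    - {"delta_rot":[0,0,0],"travel":[0,0,0],"grip":0}

```text
clock: 9.3
ee_pos: [0.5388, -0.1702, 0.1729]
orientation: [3.141, 0.0, 1.446]
ft_force: [-0.0, 0.9, -1.7]
opening: 0.0117
grip_force: 30.0
```

```bash
python3 - <<'E'
from h import *
s=read_state();print(s["ee_pos"],s["orientation"],s["ft_force"],s["wrist_torque"])
f=grab_frame("wrist");np.save("w3.npy",f)
g=grab_frame("side");np.save("s3.npy",g)
o=np.zeros((600,800,3),np.uint8)
o[:,:480]=cv2.resize(f[100:225,270:370],(480,600),interpolation=2)
o[:,490:]=cv2.resize(g[80:230,280:357],(310,600),interpolation=2)
cv2.imwrite("pics/c3.png",o[:,:,::-1])
E
```

```text
[ 0.53876379 -0.17018303  0.17291932] [3.14112935e+00 1.55804548e-04 1.44580274e+00] [-0.0442247   0.89006276 -1.70067334] [-0.08585712  0.03672884  0.03399077]
```

View pics/c3.png

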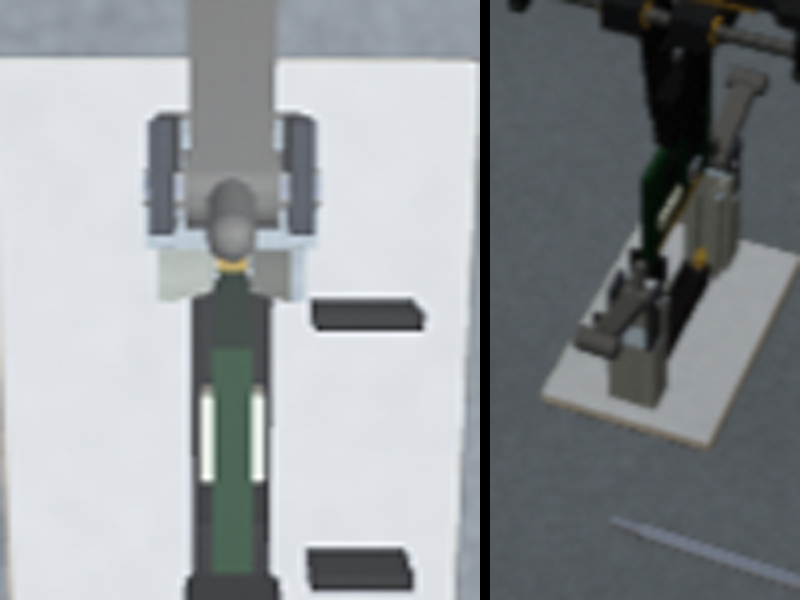

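The crop shows the board at col 232, and the connector, brass and lever all centred at 231–232. It is aligned, so I'll lower it into the grooves.

Request:
apply_moves:
  motion:
    - {"delta_rot":[0,0,0],"travel":[0,0,0.003],"grip":0}
    - {"delta_rot":[0,0,0],"travel":[0,0,0.003],"grip":0}
    - {"delta_rot":[0,0,0],"travel":[0,0,0.003],"grip":0}
    - {"delta_rot":[0,0,0],"travel":[0,0,0.003],"grip":0}
    - {"delta_rot":[0,0,0],"travel":[0,0,0.003],"grip":0}
    - {"delta_rot":[0,0,0],"travel":[0,0,0.003],"grip":0}
    - {"delta_rot":[0,0,0],"travel":[0,0,0.003],"grip":0}
    - {"delta_rot":[0,0,0],"travel":[0,0,0.003],"grip":0}

```text
clock: 10.4
ee_pos: [0.5386, -0.1701, 0.1485]
orientation: [3.142, 0.0, 1.446]
ft_force: [0.3, 0.3, -2.4]
opening: 0.0118
grip_force: 30.0
```

Request:
apply_moves:
  motion:
    - {"delta_rot":[0,0,0],"travel":[0,0,0.004],"grip":0}
    - {"delta_rot":[0,0,0],"travel":[0,0,0.004],"grip":0}
    - {"delta_rot":[0,0,0],"travel":[0,0,0.004],"grip":0}
    - {"delta_rot":[0,0,0],"travel":[0,0,0.004],"grip":0}
    - {"delta_rot":[0,0,0],"travel":[0,0,0.004],"grip":0}
    - {"delta_rot":[0,0,0],"travel":[0,0,0.004],"grip":0}
    - {"delta_rot":[0,0,0],"travel":[0,0,0.004],"grip":0}
    - {"delta_rot":[0,0,0],"travel":[0,0,0.004],"grip":0}

```text
clock: 11.4
ee_pos: [0.5385, -0.1701, 0.1164]
orientation: [-3.142, 0.0, 1.446]
ft_force: [0.8, 0.1, -2.2]
opening: 0.0115
grip_force: 30.0
```

Request:
apply_moves:
  motion:
    - {"delta_rot":[0,0,0],"travel":[0,0,0.003],"grip":0}
    - {"delta_rot":[0,0,0],"travel":[0,0,0.003],"grip":0}
    - {"delta_rot":[0,0,0],"travel":[0,0,0.002],"grip":0}
    - {"delta_rot":[0,0,0],"travel":[0,0,0.001],"grip":0}
    - {"delta_rot":[0,0,0],"travel":[0,0,0.001],"grip":0}
    - {"delta_rot":[0,0,0],"travel":[0,0,0],"grip":0}
    - {"delta_rot":[0,0,0],"travel":[0,0,0],"grip":0}
    - {"delta_rot":[0,0,0],"travel":[0,0,0],"grip":0}

```text
clock: 12.4
ee_pos: [0.5386, -0.1701, 0.1068]
orientation: [3.141, 0.0, 1.446]
ft_force: [0.2, 0.3, -2.1]
opening: 0.0116
grip_force: 30.0
```

Request:
apply_moves:
  motion:
    - {"delta_rot":[0,0,0],"travel":[0,0,0.001],"grip":0}
    - {"delta_rot":[0,0,0],"travel":[0,0,0.001],"grip":0}
    - {"delta_rot":[0,0,0],"travel":[0,0,0.001],"grip":0}
    - {"delta_rot":[0,0,0],"travel":[0,0,0.001],"grip":0}
    - {"delta_rot":[0,0,0],"travel":[0,0,0.0005],"grip":0}
    - {"delta_rot":[0,0,0],"travel":[0,0,0],"grip":0}
    - {"delta_rot":[0,0,0],"travel":[0,0,0],"grip":0}
    - {"delta_rot":[0,0,0],"travel":[0,0,0],"grip":0}

```text
clock: 13.4
ee_pos: [0.5386, -0.1701, 0.1022]
orientation: [3.141, 0.0, 1.446]
ft_force: [0.3, 0.9, -2.5]
opening: 0.0116
grip_force: 30.0
```

Request:
apply_moves:
  motion:
    - {"delta_rot":[0,0,0],"travel":[0,0,0.0005],"grip":0}
    - {"delta_rot":[0,0,0],"travel":[0,0,0.0005],"grip":0}
    - {"delta_rot":[0,0,0],"travel":[0,0,0],"grip":0}
    - {"delta_rot":[0,0,0],"travel":[0,0,0],"grip":0}
    - {"delta_rot":[0,0,0],"travel":[0,0,0],"grip":0}
    - {"delta_rot":[0,0,0],"travel":[0,0,0],"grip":0}
    - {"delta_rot":[0,0,0],"travel":[0,0,0],"grip":0}
    - {"delta_rot":[0,0,0],"travel":[0,0,0],"grip":0}

```text
clock: 14.4
ee_pos: [0.5386, -0.1701, 0.1012]
orientation: [3.142, 0.0, 1.446]
ft_force: [-0.7, 0.2, -2.2]
opening: 0.012
grip_force: 30.0
```

Request:
apply_moves:
  motion:
    - {"delta_rot":[0,0,0],"travel":[0,0,0.0005],"grip":0}
    - {"delta_rot":[0,0,0],"travel":[0,0,0.0005],"grip":0}
    - {"delta_rot":[0,0,0],"travel":[0,0,0.0005],"grip":0}
    - {"delta_rot":[0,0,0],"travel":[0,0,0],"grip":0}
    - {"delta_rot":[0,0,0],"travel":[0,0,0],"grip":0}
    - {"delta_rot":[0,0,0],"travel":[0,0,0],"grip":0}
    - {"delta_rot":[0,0,0],"travel":[0,0,0],"grip":0}
    - {"delta_rot":[0,0,0],"travel":[0,0,0],"grip":0}

```text
clock: 15.4
ee_pos: [0.5386, -0.1701, 0.0997]
orientation: [-3.142, 0.0, 1.446]
ft_force: [-0.6, 0.6, -2.1]
opening: 0.0117
grip_force: 30.0
```

Request:
apply_moves:
  motion:
    - {"delta_rot":[0,0,0],"travel":[0,0,0.0005],"grip":0}
    - {"delta_rot":[0,0,0],"travel":[0,0,0.0005],"grip":0}
    - {"delta_rot":[0,0,0],"travel":[0,0,0.0005],"grip":0}
    - {"delta_rot":[0,0,0],"travel":[0,0,0],"grip":0}
    - {"delta_rot":[0,0,0],"travel":[0,0,0],"grip":0}
    - {"delta_rot":[0,0,0],"travel":[0,0,0],"grip":0}
    - {"delta_rot":[0,0,0],"travel":[0,0,0],"grip":0}
    - {"delta_rot":[0,0,0],"travel":[0,0,0],"grip":0}

```text
clock: 16.4
ee_pos: [0.5387, -0.1701, 0.0989]
orientation: [3.141, 0.0, 1.446]
ft_force: [-2.7, 1.3, 5.6]
opening: 0.0118
grip_force: 30.0
```

Contact is felt (+8 N step) at TCP z 0.099. I'll relax slightly, let go and rise.

Request:
apply_moves:
  motion:
    - {"delta_rot":[0,0,0],"travel":[0,0,-0.0005],"grip":0}
    - {"delta_rot":[0,0,0],"travel":[0,0,0],"grip":14}
    - {"delta_rot":[0,0,0],"travel":[0,0,0],"grip":25}
    - {"delta_rot":[0,0,0],"travel":[0,0,0],"grip":40}
    - {"delta_rot":[0,0,0],"travel":[0,0,0],"grip":50}
    - {"delta_rot":[0,0,0],"travel":[0,0,0],"grip":60}
    - {"delta_rot":[0,0,0],"travel":[0,0,0],"grip":60}
    - {"delta_rot":[0,0,0],"travel":[0,0,-0.01],"grip":60}

```text
clock: 17.4
ee_pos: [0.5378, -0.1698, 0.108]
orientation: [-3.14, -0.001, 1.446]
ft_force: [0.3, 0.6, -0.7]
opening: 0.0568
grip_force: 0.0
```

Request:
apply_moves:
  motion:
    - {"delta_rot":[0,0,0],"travel":[0,0,-0.02],"grip":60}
    - {"delta_rot":[0,0,0],"travel":[0,0,-0.03],"grip":60}
    - {"delta_rot":[0,0,0],"travel":[0,0,-0.03],"grip":60}
    - {"delta_rot":[0,0,0],"travel":[0.02,0,-0.02],"grip":60}
    - {"delta_rot":[0,0,0],"travel":[0.03,0,0],"grip":60}
    - {"delta_rot":[0,0,0],"travel":[0.02,0,0],"grip":60}
    - {"delta_rot":[0,0,0],"travel":[0,0,0],"grip":60}
    - {"delta_rot":[0,0,0],"travel":[0,0,0],"grip":60}

```text
clock: 18.4
ee_pos: [0.5471, -0.1007, 0.2083]
orientation: [-3.141, 0.0, 1.446]
ft_force: [0.0, -0.8, -0.3]
opening: 0.0568
grip_force: 0.0
```

```bash
python3 - <<'E'
from h import *
s=read_state();print(s["ee_pos"],s["orientation"],s["ft_force"],s["opening"])
f=grab_frame("wrist");np.save("w4.npy",f)
g=grab_frame("side");np.save("s4.npy",g)
o=np.zeros((600,800,3),np.uint8)
o[:,:480]=cv2.resize(f[60:360,200:440],None,fx=2,fy=2,interpolation=2)
o[:,490:]=cv2.resize(g[80:230,280:357],(310,600),interpolation=2)
cv2.imwrite("pics/c4.png",o[:,:,::-1])
E
```

```text
[ 0.54706236 -0.10065894  0.20825553] [-3.14075865e+00  3.09908438e-04  1.44616507e+00] [ 0.03408124 -0.82442761 -0.32835953] 0.05676368112517605
```

View pics/c4.png

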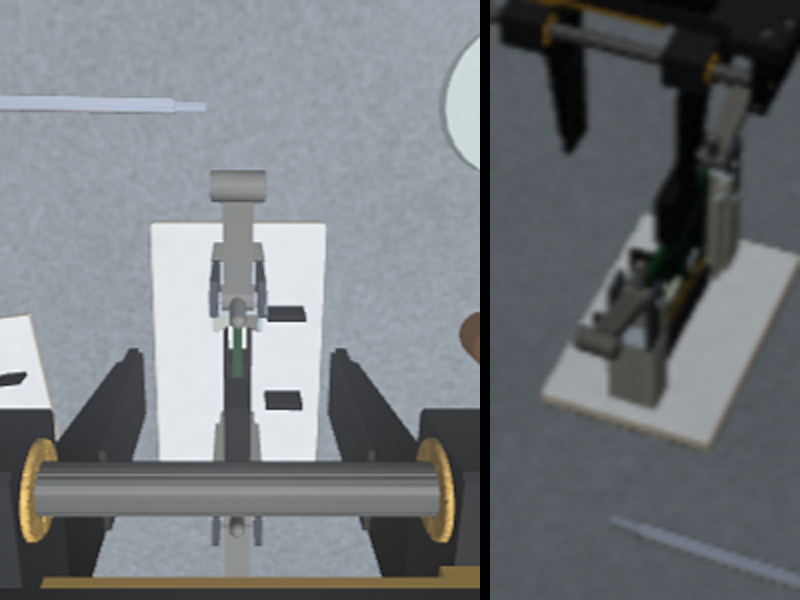

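The crop shows the board down in both guides. The left lever's bar is at crop (210–266,170–202), which is full (319,153). I'll locate it.

```bash
python3 - <<'E'
from h import *
s=read_state();c=get_calibration("wrist");yaw=1.446;t=s["ee_pos"]
X=np.array([np.cos(yaw),np.sin(yaw),0]);Y=np.array([np.sin(yaw),-np.cos(yaw),0])
C=np.array([.5386,-.1701,0])
for uv in ([319,153],[319,145],[319,161]):
  for z in (.105,.11,.115):
    p=onz(c,[uv],z)[0]; print(uv,z,"rack y",1000*(p-C)@X,"rack x",1000*(p-C)@Y,"tool",1000*(p-t)@X,1000*(p-t)@Y)
E
```

```text
[319, 153] 0.105 rack y 117.99231087978578 rack x 1.2885119658827466 tool 48.52005686708728 1.4556845249397399
[319, 153] 0.11 rack y 118.59614086411185 rack x 1.2760410067545274 tool 49.12388685141334 1.4432135658115208
[319, 153] 0.115 rack y 119.19997084843787 rack x 1.2635700476263119 tool 49.72771683573938 1.4307426066833044
[319, 145] 0.105 rack y 125.1158368415652 rack x 1.2891537667582642 tool 55.643582828866705 1.4563263258152594
[319, 145] 0.11 rack y 125.58942153491839 rack x 1.2766710730561557 tool 56.11716752221989 1.443843632113148
[319, 145] 0.115 rack y 126.06300622827156 rack x 1.2641883793540434 tool 56.59075221557306 1.4313609384110386
[319, 161] 0.105 rack y 110.7600749571961 rack x 1.2878603706794394 tool 41.28782094449759 1.4550329297364355
[319, 161] 0.11 rack y 111.4961378662249 rack x 1.2754013252029193 tool 42.0238838535264 1.4425738842599134
[319, 161] 0.115 rack y 112.23220077525373 rack x 1.2629422797263954 tool 42.75994676255523 1.4301148387833897
```

```bash
python3 - <<'E'
from h import *
from scipy.spatial.transform import Rotation as R
s=read_state();c4=get_calibration("wrist")
def T(p,rpy): 
    M=np.eye(4);M[:3,:3]=R.from_euler("xyz",rpy).as_matrix();M[:3,3]=p;return M
now=T(s["ee_pos"],s["orientation"]);old=T([0.53535038,-0.17129042,0.20906164],[3.1409228,.00016468,1.43972397])
c2=dict(c4);c2["pose"]=old@np.linalg.inv(now)@c4["pose"]
f2=np.load("w2.npy");f4=np.load("w4.npy")
print("w2 col",f2[44:82,310].mean(1).round().astype(int).tolist())
print("w4 col",f4[138:170,308].mean(1).round().astype(int).tolist())
t0=cv2.imread("pics/top0.png")[:,:,::-1];s0=cv2.imread("pics/side0.png")[:,:,::-1]
C=np.array([.5386,-.1701,0]);yaw=1.446
def rep(n,r):
    p,e=r;d=p-C;print(n,p.round(4),"err",round(e,4),"ry",(d@[np.cos(yaw),np.sin(yaw),0]).round(4),"rx",(d@[np.sin(yaw),-np.cos(yaw),0]).round(4))
rep("ts",tri(get_calibration("top"),[355,173.3],get_calibration("side"),[307.3,164]))
for b in(64,65,66): rep(f"w {b}",tri(c2,[321.8,b],c4,[319,153]))
a=cv2.resize(s0[150:180,295:325],None,fx=8,fy=8,interpolation=0)
h=cv2.cvtColor(s0,cv2.COLOR_RGB2GRAY)[154:174,298:320];print(h)
h=cv2.cvtColor(t0,cv2.COLOR_RGB2GRAY)[165:182,348:364];print(h)
E
```

```text
w2 col [158, 159, 160, 158, 156, 156, 157, 158, 158, 157, 136, 123, 134, 137, 141, 143, 148, 146, 142, 138, 135, 131, 125, 116, 108, 100, 92, 83, 73, 126, 155, 157, 155, 156, 156, 154, 153, 154]
w4 col [158, 159, 160, 158, 157, 159, 165, 120, 121, 131, 140, 143, 146, 149, 152, 148, 143, 139, 135, 125, 113, 102, 83, 162, 168, 163, 162, 163, 168, 166, 165, 163]
ts [ 0.5511 -0.0519  0.1162] err 0.0003 ry 0.1188 rx -0.0023
w 64 [ 0.5548 -0.052   0.1149] err 0.0001 ry 0.1192 rx 0.0013
w 65 [ 0.5547 -0.0523  0.1122] err 0.0002 ry 0.1189 rx 0.0014
w 66 [ 0.5547 -0.0527  0.1093] err 0.0002 ry 0.1185 rx 0.0014
[[ 89  89  88  88  90  90  91 103 132 147 130  79  34  38  55  61  62  62
   63  62  60  48]
 [ 91  91  89  90  89  91  95 120 144 151 131  80  47  53  59  60  61  62
   59  52  44  35]
 [ 88  89  88  91  90  92 102 134 150 152 131  84  56  60  61  61  61  60
   51  38  32  27]
 [ 88  88  90  90  89  94 120 139 134 138 122  84  62  61  62  61  59  54
   40  35  31  25]
 [ 87  88  89  89  91 109 132 110  72  80  80  68  62  60  60  60  55  41
   35  47  43  31]
 [ 86  87  88  88  96 127 
[... 1809 characters left out ...]
  84  70 101 109 105 108 110]
 [113 114 120 118  95  97 108 106 100  80  82  98  99 101 100 103]
 [113 117 120 104  83  97 104 105  98  78  84  99 103  99 103 100]
 [120 117 122  92  90 101 109 104  93  74  93  95 101 102 103 101]
 [115 120 116 100  89 101 107 108  89  69  94 103 103 102 102 100]
 [117 119 114  93  93 102 109 101  87  60  89  91  98  99 101 102]
 [119 115 115  89  82  89  97  93  84  64  82  78  77  79  80  90]
 [116 112 115  95  76  70  72  69  64  69 101 103  97  90  85  80]
 [114 116 120 111 102 100  87  85  77 100 118 122 118 112 111 103]
 [117 116 117 118 116 117 119 113 107 114 120 117 119 118 117 120]
 [119 119 118 117 116 118 122 119 116 115 120 120 121 116 116 119]]
```

Request:
apply_moves:
  motion:
    - {"delta_rot":[0,0,0],"travel":[0.025,0.0006,0],"grip":60}
    - {"delta_rot":[0,0,0],"travel":[0.025,0,0],"grip":60}
    - {"delta_rot":[0,0,0],"travel":[0,0,0.03],"grip":60}
    - {"delta_rot":[0,0,0],"travel":[0,0,0.03],"grip":60}
    - {"delta_rot":[0,0,0],"travel":[0,0,0.03],"grip":60}
    - {"delta_rot":[0,0,0],"travel":[0,0,0.02],"grip":60}
    - {"delta_rot":[0,0,0],"travel":[0,0,0.004],"grip":60}
    - {"delta_rot":[0,0,0],"travel":[0,0,0],"grip":40}

```text
clock: 19.5
ee_pos: [0.5546, -0.0514, 0.0953]
orientation: [3.141, 0.0, 1.445]
ft_force: [-0.2, -0.3, 0.1]
opening: 0.0515
grip_force: 0.0
```

Request:
apply_moves:
  motion:
    - {"delta_rot":[0,0,0],"travel":[0,0,0],"grip":30}
    - {"delta_rot":[0,0,0],"travel":[0,0,0],"grip":20}
    - {"delta_rot":[0,0,0],"travel":[0,0,0],"grip":10}
    - {"delta_rot":[0,0,0],"travel":[0,0,0],"grip":0}
    - {"delta_rot":[0,0,0],"travel":[0,0,0],"grip":0}
    - {"delta_rot":[0,0,0],"travel":[0,0,0],"grip":0}
    - {"delta_rot":[0,0,0],"travel":[0,0,0],"grip":0}
    - {"delta_rot":[0,0,0],"travel":[0,0,0],"grip":0}

```text
clock: 20.5
ee_pos: [0.554, -0.0508, 0.0946]
orientation: [-3.141, -0.001, 1.446]
ft_force: [-1.5, 3.6, 2.0]
opening: 0.0236
grip_force: 30.0
```

Request:
apply_moves:
  motion:
    - {"delta_rot":[0,0,0],"travel":[-0.0008,0,-0.0023],"grip":0}
    - {"delta_rot":[0,0,0],"travel":[-0.0009,0,-0.0022],"grip":0}
    - {"delta_rot":[0,0,0],"travel":[-0.0009,0,-0.0022],"grip":0}
    - {"delta_rot":[0,0,0],"travel":[-0.001,0,-0.0022],"grip":0}
    - {"delta_rot":[0,0,0],"travel":[-0.0011,0,-0.0021],"grip":0}
    - {"delta_rot":[0,0,0],"travel":[0,0,0],"grip":0}
    - {"delta_rot":[0,0,0],"travel":[0,0,0],"grip":0}
    - {"delta_rot":[0,0,0],"travel":[0,0,0],"grip":0}

```text
clock: 21.5
ee_pos: [0.5535, -0.0558, 0.1062]
orientation: [-3.141, 0.0, 1.446]
ft_force: [-2.6, 3.8, 2.7]
opening: 0.0234
grip_force: 30.0
```

Request:
apply_moves:
  motion:
    - {"delta_rot":[0,0,0],"travel":[-0.0013,0,-0.0026],"grip":0}
    - {"delta_rot":[0,0,0],"travel":[-0.0016,0,-0.0025],"grip":0}
    - {"delta_rot":[0,0,0],"travel":[-0.0018,0,-0.0024],"grip":0}
    - {"delta_rot":[0,0,0],"travel":[-0.0019,0,-0.0023],"grip":0}
    - {"delta_rot":[0,0,0],"travel":[-0.002,0,-0.0022],"grip":0}
    - {"delta_rot":[0,0,0],"travel":[-0.0021,0,-0.0021],"grip":0}
    - {"delta_rot":[0,0,0],"travel":[0,0,0],"grip":0}
    - {"delta_rot":[0,0,0],"travel":[0,0,0],"grip":0}

```text
clock: 22.5
ee_pos: [0.5521, -0.0668, 0.1203]
orientation: [-3.141, 0.001, 1.446]
ft_force: [-3.1, 3.8, 5.0]
opening: 0.0238
grip_force: 30.0
```

Request:
apply_moves:
  motion:
    - {"delta_rot":[0,0,0],"travel":[-0.0014,-0.0001,-0.0015],"grip":0}
    - {"delta_rot":[0,0,0],"travel":[-0.0014,-0.0001,-0.0014],"grip":0}
    - {"delta_rot":[0,0,0],"travel":[-0.0015,0,-0.0013],"grip":0}
    - {"delta_rot":[0,0,0],"travel":[-0.0015,0,-0.0013],"grip":0}
    - {"delta_rot":[0,0,0],"travel":[-0.0016,0,-0.0012],"grip":0}
    - {"delta_rot":[0,0,0],"travel":[-0.0016,0,-0.0011],"grip":0}
    - {"delta_rot":[0,0,0],"travel":[0,0,0],"grip":0}
    - {"delta_rot":[0,0,0],"travel":[0,0,0],"grip":0}

```text
clock: 23.5
ee_pos: [0.5508, -0.0758, 0.1275]
orientation: [-3.142, 0.001, 1.446]
ft_force: [-3.1, -0.6, -0.8]
opening: 0.0237
grip_force: 30.0
```

Request:
apply_moves:
  motion:
    - {"delta_rot":[0,0,0],"travel":[-0.0017,-0.0001,-0.001],"grip":0}
    - {"delta_rot":[0,0,0],"travel":[-0.0017,-0.0001,-0.001],"grip":0}
    - {"delta_rot":[0,0,0],"travel":[-0.0018,0,-0.0009],"grip":0}
    - {"delta_rot":[0,0,0],"travel":[-0.0018,0,-0.0009],"grip":0}
    - {"delta_rot":[0,0,0],"travel":[-0.0018,0,-0.0008],"grip":0}
    - {"delta_rot":[0,0,0],"travel":[0,0,0],"grip":0}
    - {"delta_rot":[0,0,0],"travel":[0,0,0],"grip":0}
    - {"delta_rot":[0,0,0],"travel":[0,0,0],"grip":0}

```text
clock: 24.5
ee_pos: [0.5496, -0.0836, 0.1319]
orientation: [-3.141, -0.001, 1.446]
ft_force: [1.7, 5.1, -5.8]
opening: 0.0238
grip_force: 30.0
```

Request:
apply_moves:
  motion:
    - {"delta_rot":[0,0,0],"travel":[-0.0014,0,-0.0005],"grip":0}
    - {"delta_rot":[0,0,0],"travel":[-0.0014,0,-0.0005],"grip":0}
    - {"delta_rot":[0,0,0],"travel":[-0.0014,0,-0.0005],"grip":0}
    - {"delta_rot":[0,0,0],"travel":[-0.0014,0,-0.0004],"grip":0}
    - {"delta_rot":[0,0,0],"travel":[0,0,0],"grip":0}
    - {"delta_rot":[0,0,0],"travel":[0,0,0],"grip":0}
    - {"delta_rot":[0,0,0],"travel":[0,0,0],"grip":0}
    - {"delta_rot":[0,0,0],"travel":[0,0,0],"grip":0}

```text
clock: 25.5
ee_pos: [0.549, -0.0883, 0.1338]
orientation: [-3.141, -0.003, 1.446]
ft_force: [3.6, 7.2, -6.0]
opening: 0.0236
grip_force: 30.0
```

Request:
apply_moves:
  motion:
    - {"delta_rot":[0,0,0],"travel":[-0.0014,0.0001,-0.0004],"grip":0}
    - {"delta_rot":[0,0,0],"travel":[-0.0014,0.0001,-0.0004],"grip":0}
    - {"delta_rot":[0,0,0],"travel":[-0.0014,0,-0.0003],"grip":0}
    - {"delta_rot":[0,0,0],"travel":[-0.0014,0,-0.0003],"grip":0}
    - {"delta_rot":[0,0,0],"travel":[0,0,0],"grip":0}
    - {"delta_rot":[0,0,0],"travel":[0,0,0],"grip":0}
    - {"delta_rot":[0,0,0],"travel":[0,0,0],"grip":0}
    - {"delta_rot":[0,0,0],"travel":[0,0,0],"grip":0}

```text
clock: 26.5
ee_pos: [0.5483, -0.0937, 0.1353]
orientation: [-3.141, -0.003, 1.446]
ft_force: [1.7, 8.5, -4.1]
opening: 0.0239
grip_force: 30.0
```

Request:
apply_moves:
  motion:
    - {"delta_rot":[0,0,0],"travel":[-0.001,0,-0.0002],"grip":0}
    - {"delta_rot":[0,0,0],"travel":[-0.001,0,-0.0002],"grip":0}
    - {"delta_rot":[0,0,0],"travel":[-0.0005,0,0],"grip":0}
    - {"delta_rot":[0,0,0],"travel":[0,0,0],"grip":0}
    - {"delta_rot":[0,0,0],"travel":[0,0,0],"grip":0}
    - {"delta_rot":[0,0,0],"travel":[0,0,0],"grip":0}
    - {"delta_rot":[0,0,0],"travel":[0,0,0],"grip":0}
    - {"delta_rot":[0,0,0],"travel":[0,0,0],"grip":0}

```text
clock: 27.5
ee_pos: [0.548, -0.0961, 0.1358]
orientation: [-3.141, -0.003, 1.446]
ft_force: [1.1, 8.3, -3.7]
opening: 0.0234
grip_force: 30.0
```

Request:
apply_moves:
  motion:
    - {"delta_rot":[0,0,0],"travel":[-0.0004,0,-0.0001],"grip":0}
    - {"delta_rot":[0,0,0],"travel":[-0.0004,0,0],"grip":0}
    - {"delta_rot":[0,0,0],"travel":[0,0,0],"grip":0}
    - {"delta_rot":[0,0,0],"travel":[0,0,0],"grip":0}
    - {"delta_rot":[0,0,0],"travel":[0,0,0],"grip":0}
    - {"delta_rot":[0,0,0],"travel":[0,0,0],"grip":0}
    - {"delta_rot":[0,0,0],"travel":[0,0,0],"grip":0}
    - {"delta_rot":[0,0,0],"travel":[0,0,0],"grip":0}

```text
clock: 28.5
ee_pos: [0.5479, -0.0968, 0.136]
orientation: [-3.141, -0.003, 1.446]
ft_force: [0.8, 8.7, -2.8]
opening: 0.0236
grip_force: 30.0
```

Request:
apply_moves:
  motion:
    - {"delta_rot":[0,0,0],"travel":[-0.0005,0,-0.0001],"grip":0}
    - {"delta_rot":[0,0,0],"travel":[-0.0005,0,0],"grip":0}
    - {"delta_rot":[0,0,0],"travel":[0,0,0],"grip":0}
    - {"delta_rot":[0,0,0],"travel":[0,0,0],"grip":0}
    - {"delta_rot":[0,0,0],"travel":[0,0,0],"grip":0}
    - {"delta_rot":[0,0,0],"travel":[0,0,0],"grip":0}
    - {"delta_rot":[0,0,0],"travel":[0,0,0],"grip":0}
    - {"delta_rot":[0,0,0],"travel":[0,0,0],"grip":0}

```text
clock: 29.5
ee_pos: [0.5478, -0.0978, 0.1362]
orientation: [-3.141, -0.003, 1.446]
ft_force: [1.3, 8.0, -2.8]
opening: 0.0234
grip_force: 30.0
```

Request:
apply_moves:
  motion:
    - {"delta_rot":[0,0,0],"travel":[-0.0005,0,-0.0001],"grip":0}
    - {"delta_rot":[0,0,0],"travel":[-0.0005,0,0],"grip":0}
    - {"delta_rot":[0,0,0],"travel":[0,0,0],"grip":0}
    - {"delta_rot":[0,0,0],"travel":[0,0,0],"grip":0}
    - {"delta_rot":[0,0,0],"travel":[0,0,0],"grip":0}
    - {"delta_rot":[0,0,0],"travel":[0,0,0],"grip":0}
    - {"delta_rot":[0,0,0],"travel":[0,0,0],"grip":0}
    - {"delta_rot":[0,0,0],"travel":[0,0,0],"grip":0}

```text
clock: 30.5
ee_pos: [0.5477, -0.0988, 0.1363]
orientation: [-3.141, -0.003, 1.446]
ft_force: [1.4, 8.4, -2.0]
opening: 0.0237
grip_force: 30.0
```

Request:
apply_moves:
  motion:
    - {"delta_rot":[0,0,0],"travel":[-0.0005,0,-0.0001],"grip":0}
    - {"delta_rot":[0,0,0],"travel":[-0.0005,0,0],"grip":0}
    - {"delta_rot":[0,0,0],"travel":[0,0,0],"grip":0}
    - {"delta_rot":[0,0,0],"travel":[0,0,0],"grip":0}
    - {"delta_rot":[0,0,0],"travel":[0,0,0],"grip":0}
    - {"delta_rot":[0,0,0],"travel":[0,0,0],"grip":0}
    - {"delta_rot":[0,0,0],"travel":[0,0,0],"grip":0}
    - {"delta_rot":[0,0,0],"travel":[0,0,0],"grip":0}

```text
clock: 31.5
ee_pos: [0.5476, -0.0998, 0.1365]
orientation: [-3.141, -0.003, 1.446]
ft_force: [0.1, 8.8, -2.8]
opening: 0.0238
grip_force: 30.0
```

Request:
apply_moves:
  motion:
    - {"delta_rot":[0,0,0],"travel":[-0.0006,0,-0.0001],"grip":0}
    - {"delta_rot":[0,0,0],"travel":[-0.0005,0,0],"grip":0}
    - {"delta_rot":[0,0,0],"travel":[0,0,0],"grip":0}
    - {"delta_rot":[0,0,0],"travel":[0,0,0],"grip":0}
    - {"delta_rot":[0,0,0],"travel":[0,0,0],"grip":0}
    - {"delta_rot":[0,0,0],"travel":[0,0,0],"grip":0}
    - {"delta_rot":[0,0,0],"travel":[0,0,0],"grip":0}
    - {"delta_rot":[0,0,0],"travel":[0,0,0],"grip":0}

```text
clock: 32.5
ee_pos: [0.5474, -0.1009, 0.1366]
orientation: [-3.141, -0.003, 1.446]
ft_force: [0.9, 9.0, -2.1]
opening: 0.0235
grip_force: 30.0
```

Request:
apply_moves:
  motion:
    - {"delta_rot":[0,0,0],"travel":[-0.0006,0,-0.0001],"grip":0}
    - {"delta_rot":[0,0,0],"travel":[-0.0005,0,0],"grip":0}
    - {"delta_rot":[0,0,0],"travel":[0,0,0],"grip":0}
    - {"delta_rot":[0,0,0],"travel":[0,0,0],"grip":0}
    - {"delta_rot":[0,0,0],"travel":[0,0,0],"grip":0}
    - {"delta_rot":[0,0,0],"travel":[0,0,0],"grip":0}
    - {"delta_rot":[0,0,0],"travel":[0,0,0],"grip":0}
    - {"delta_rot":[0,0,0],"travel":[0,0,0],"grip":0}

```text
clock: 33.5
ee_pos: [0.5473, -0.1017, 0.1367]
orientation: [-3.141, -0.004, 1.446]
ft_force: [0.1, 10.0, -2.0]
opening: 0.0234
grip_force: 30.0
```

Request:
apply_moves:
  motion:
    - {"delta_rot":[0,0,0],"travel":[-0.0004,0,0],"grip":0}
    - {"delta_rot":[0,0,0],"travel":[0,0,0],"grip":0}
    - {"delta_rot":[0,0,0],"travel":[0,0,0],"grip":0}
    - {"delta_rot":[0,0,0],"travel":[0,0,0],"grip":0}
    - {"delta_rot":[0,0,0],"travel":[0,0,0],"grip":0}
    - {"delta_rot":[0,0,0],"travel":[0,0,0],"grip":0}
    - {"delta_rot":[0,0,0],"travel":[0,0,0],"grip":0}
    - {"delta_rot":[0,0,0],"travel":[0,0,0],"grip":0}

```text
clock: 34.5
ee_pos: [0.5473, -0.1019, 0.1367]
orientation: [-3.141, -0.004, 1.446]
ft_force: [0.5, 10.1, -1.6]
opening: 0.0234
grip_force: 30.0
```

Request:
apply_moves:
  motion:
    - {"delta_rot":[0,0,0],"travel":[-0.0006,0,0],"grip":0}
    - {"delta_rot":[0,0,0],"travel":[0,0,0],"grip":0}
    - {"delta_rot":[0,0,0],"travel":[0,0,0],"grip":0}
    - {"delta_rot":[0,0,0],"travel":[0,0,0],"grip":0}
    - {"delta_rot":[0,0,0],"travel":[0,0,0],"grip":0}
    - {"delta_rot":[0,0,0],"travel":[0,0,0],"grip":0}
    - {"delta_rot":[0,0,0],"travel":[0,0,0],"grip":0}
    - {"delta_rot":[0,0,0],"travel":[0,0,0],"grip":0}

```text
clock: 35.5
ee_pos: [0.5473, -0.1023, 0.1368]
orientation: [-3.141, -0.005, 1.446]
ft_force: [1.3, 11.7, -2.6]
opening: 0.0238
grip_force: 30.0
```

Request:
apply_moves:
  motion:
    - {"delta_rot":[0,0,0],"travel":[-0.0007,0,0],"grip":0}
    - {"delta_rot":[0,0,0],"travel":[0,0,0],"grip":0}
    - {"delta_rot":[0,0,0],"travel":[0,0,0],"grip":0}
    - {"delta_rot":[0,0,0],"travel":[0,0,0],"grip":0}
    - {"delta_rot":[0,0,0],"travel":[0,0,0],"grip":0}
    - {"delta_rot":[0,0,0],"travel":[0,0,0],"grip":0}
    - {"delta_rot":[0,0,0],"travel":[0,0,0],"grip":0}
    - {"delta_rot":[0,0,0],"travel":[0,0,0],"grip":0}

```text
clock: 36.5
ee_pos: [0.5472, -0.1026, 0.1368]
orientation: [-3.141, -0.005, 1.446]
ft_force: [1.2, 12.0, -2.2]
opening: 0.0239
grip_force: 30.0
```

Request:
apply_moves:
  motion:
    - {"delta_rot":[0,0,0],"travel":[-0.0007,0,0],"grip":0}
    - {"delta_rot":[0,0,0],"travel":[0,0,0],"grip":0}
    - {"delta_rot":[0,0,0],"travel":[0,0,0],"grip":0}
    - {"delta_rot":[0,0,0],"travel":[0,0,0],"grip":0}
    - {"delta_rot":[0,0,0],"travel":[0,0,0],"grip":0}
    - {"delta_rot":[0,0,0],"travel":[0,0,0],"grip":0}
    - {"delta_rot":[0,0,0],"travel":[0,0,0],"grip":0}
    - {"delta_rot":[0,0,0],"travel":[0,0,0],"grip":0}

```text
clock: 37.5
ee_pos: [0.5472, -0.103, 0.1368]
orientation: [-3.141, -0.006, 1.446]
ft_force: [1.0, 12.9, -1.4]
opening: 0.0235
grip_force: 30.0
```

Request:
apply_moves:
  motion:
    - {"delta_rot":[0,0,0],"travel":[-0.0008,0,0],"grip":0}
    - {"delta_rot":[0,0,0],"travel":[0,0,0],"grip":0}
    - {"delta_rot":[0,0,0],"travel":[0,0,0],"grip":0}
    - {"delta_rot":[0,0,0],"travel":[0,0,0],"grip":0}
    - {"delta_rot":[0,0,0],"travel":[0,0,0],"grip":0}
    - {"delta_rot":[0,0,0],"travel":[0,0,0],"grip":0}
    - {"delta_rot":[0,0,0],"travel":[0,0,0],"grip":0}
    - {"delta_rot":[0,0,0],"travel":[0,0,0],"grip":0}

```text
clock: 38.5
ee_pos: [0.5471, -0.1034, 0.1369]
orientation: [-3.141, -0.007, 1.446]
ft_force: [1.2, 13.8, -0.5]
opening: 0.0239
grip_force: 30.0
```

Request:
apply_moves:
  motion:
    - {"delta_rot":[0,0,0],"travel":[-0.0004,0,0],"grip":0}
    - {"delta_rot":[0,0,0],"travel":[0,0,0],"grip":0}
    - {"delta_rot":[0,0,0],"travel":[0.0012,0,0],"grip":0}
    - {"delta_rot":[0,0,0],"travel":[0,0,0],"grip":25}
    - {"delta_rot":[0,0,0],"travel":[0,0,0],"grip":40}
    - {"delta_rot":[0,0,0],"travel":[0,0,0],"grip":60}
    - {"delta_rot":[0,0,0],"travel":[0,0,0],"grip":60}
    - {"delta_rot":[0,0,0],"travel":[0,0,-0.02],"grip":60}

```text
clock: 39.5
ee_pos: [0.5458, -0.1061, 0.1555]
orientation: [-3.138, -0.0, 1.445]
ft_force: [-1.0, -0.4, 0.6]
opening: 0.0555
grip_force: 0.0
```

Request:
apply_moves:
  motion:
    - {"delta_rot":[0,0,0],"travel":[0,0,-0.03],"grip":60}
    - {"delta_rot":[0,0,0],"travel":[-0.03,0,-0.03],"grip":60}
    - {"delta_rot":[0,0,0],"travel":[-0.05,0,0],"grip":60}
    - {"delta_rot":[0,0,0],"travel":[-0.05,0,0],"grip":60}
    - {"delta_rot":[0,0,0],"travel":[-0.04,0,0],"grip":60}
    - {"delta_rot":[0,0,0],"travel":[-0.018,0,0],"grip":60}
    - {"delta_rot":[0,0,0],"travel":[0,0,0],"grip":60}
    - {"delta_rot":[0,0,0],"travel":[0,0,0],"grip":60}

```text
clock: 40.5
ee_pos: [0.5239, -0.2915, 0.2167]
orientation: [3.141, -0.0, 1.447]
ft_force: [-0.2, -0.6, 0.1]
opening: 0.0572
grip_force: 0.0
```

```bash
python3 - <<'E'
from h import *
s=read_state();print(s["ee_pos"],s["orientation"],s["ft_force"],s["opening"])
c=get_calibration("wrist");f=grab_frame("wrist");np.save("w5.npy",f)
C=np.array([.539,-.1702,0]);X=np.array([np.cos(1.446),np.sin(1.446),0]);Y=np.array([np.sin(1.446),-np.cos(1.446),0])
for th in (1.25,1.38): print(th,proj(c,C-X*(.063+.06*np.sin(th))+[0,0,.0945+.06*np.cos(th)]))
g=grab_frame("side")
o=np.zeros((600,800,3),np.uint8)
o[:,:480]=cv2.resize(f[60:360,200:440],None,fx=2,fy=2,interpolation=2)
o[:,490:]=cv2.resize(g[80:230,280:357],(310,600),interpolation=2)
cv2.imwrite("pics/c5.png",o[:,:,::-1])
E
```

```text
[ 0.52386157 -0.29146823  0.2167468 ] [ 3.14139002e+00 -4.11658340e-04  1.44669726e+00] [-0.23122156 -0.58873988  0.08513903] 0.05717089141516934
1.25 [[317.29850963 202.22566843]]
1.38 [[317.31436488 202.01725172]]
```

View pics/c5.png

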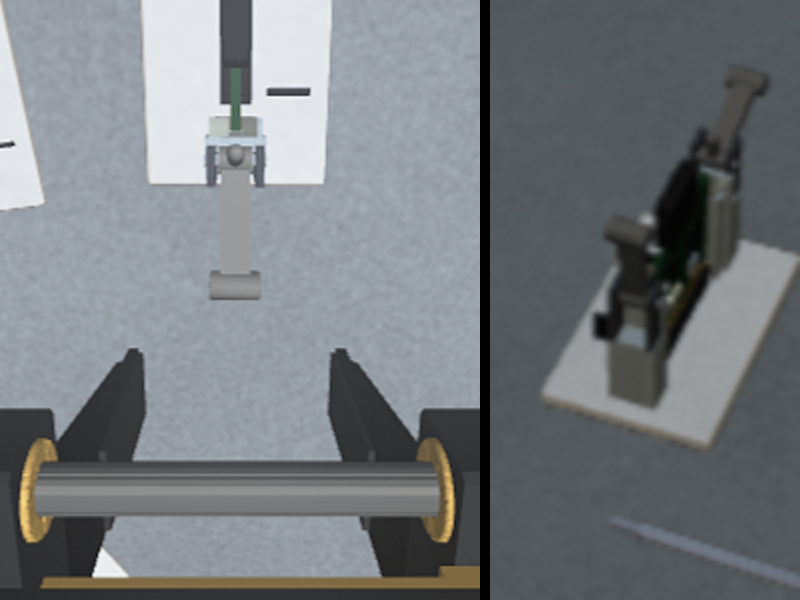

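The right bar is at crop (210–260,271–300), full (317.5,202.7), right where predicted. The left lever stands upright in the side view. I'll take a quick differential height from the first top and side pictures.

```bash
python3 - <<'E'
from h import *
t0=cv2.cvtColor(cv2.imread("pics/top0.png"),cv2.COLOR_BGR2GRAY);s0=cv2.cvtColor(cv2.imread("pics/side0.png"),cv2.COLOR_BGR2GRAY)
bt=cv2.medianBlur(t0,3)
def cen(g,box,thr):
    x0,y0,x1,y1=box;m=np.argwhere(g[y0:y1,x0:x1]<thr);return m.mean(0)[::-1]+[x0,y0],len(m)
a=cen(t0,(461,178,472,198),106);b=cen(t0,(349,164,359,182),108)
print(a,b)
print(s0[93:112,334:352])
print(tri(get_calibration("top"),a[0],get_calibration("side"),[344,100]),tri(get_calibration("top"),b[0],get_calibration("side"),[306.5,164]))
E
```

```text
(array([465.12, 188.84]), 75) (array([354.73033708, 173.39325843]), 89)
[[88 87 88 89 87 88 90 90 90 91 91 91 89 88 86 86 85 86]
 [87 88 87 88 88 88 89 89 89 89 89 89 88 86 87 87 87 88]
 [88 89 87 87 86 86 86 86 87 86 86 85 85 86 85 86 88 88]
 [89 89 89 88 86 79 78 76 79 82 82 85 86 87 87 87 89 89]
 [89 89 89 88 86 80 75 75 74 72 75 75 79 85 86 88 89 89]
 [89 90 88 87 85 77 73 75 75 74 74 74 74 71 72 83 88 88]
 [91 91 90 87 79 69 67 70 73 74 75 76 76 73 59 75 86 86]
 [88 88 88 86 71 58 61 66 67 68 72 74 75 69 53 69 85 87]
 [87 87 87 85 68 53 63 73 73 72 68 67 65 57 49 72 86 86]
 [89 89 88 88 83 76 74 76 75 75 72 62 53 45 58 77 84 87]
 [89 89 88 86 84 79 76 76 76 74 68 50 42 44 68 85 87 87]
 [89 88 88 87 82 77 76 77 77 74 60 60 73 78 85 88 87 86]
 [88 89 89 86 81 76 77 76 75 67 55 69 85 89 89 88 88 88]
 [88 88 88 84 79 76 75 76 74 61 60 78 87 88 88 89 88 88]
 [86 87 87 82 77 76 77 75 73 55 67 83 87 88 87 87 87 87]
 [85 86 85 79 76 77 76 76 68 60 74 85 87 85 85 85 85 86]
 [86 86 83 78 76 75 76 74 59 62 78 86 86 86 85 85 85 86]
 [84 84 79 77 77 75 75 67 56 70 83 86 86 87 84 85 85 86]
 [81 81 78 76 76 76 74 59 59 77 83 84 85 85 85 85 85 86]]
(array([ 0.52097216, -0.29053336,  0.10823648]), np.float64(0.0014724912263329982)) (array([ 0.55178671, -0.05134136,  0.11623995]), np.float64(0.0021306487611902226))
```

Request:
apply_moves:
  motion:
    - {"delta_rot":[0,0,0],"travel":[0,0.0003,0.035],"grip":60}
    - {"delta_rot":[0,0,0],"travel":[0,0,0.035],"grip":60}
    - {"delta_rot":[0,0,0],"travel":[0,0,0.035],"grip":60}
    - {"delta_rot":[0,0,0],"travel":[0,0,0.018],"grip":60}
    - {"delta_rot":[0,0,0],"travel":[0,0,0.0045],"grip":50}
    - {"delta_rot":[0,0,0],"travel":[0,0,0],"grip":35}
    - {"delta_rot":[0,0,0],"travel":[0,0,0],"grip":20}
    - {"delta_rot":[0,0,0],"travel":[0,0,0],"grip":0}

```text
clock: 41.6
ee_pos: [0.5232, -0.2931, 0.09]
orientation: [-3.14, 0.001, 1.446]
ft_force: [-6.0, -1.8, 1.2]
opening: 0.0234
grip_force: 30.0
```

Request:
apply_moves:
  motion:
    - {"delta_rot":[0,0,0],"travel":[0,0,0],"grip":0}
    - {"delta_rot":[0,0,0],"travel":[0,0,0],"grip":0}
    - {"delta_rot":[0,0,0],"travel":[0,0,0],"grip":0}
    - {"delta_rot":[0,0,0],"travel":[0,0,0],"grip":0}
    - {"delta_rot":[0,0,0],"travel":[0.0005,0,-0.0024],"grip":0}
    - {"delta_rot":[0,0,0],"travel":[0.0006,0,-0.0023],"grip":0}
    - {"delta_rot":[0,0,0],"travel":[0.0007,0,-0.0023],"grip":0}
    - {"delta_rot":[0,0,0],"travel":[0,0,0],"grip":0}

```text
clock: 42.6
ee_pos: [0.5234, -0.2913, 0.0962]
orientation: [-3.14, 0.001, 1.446]
ft_force: [-5.2, -1.0, 1.2]
opening: 0.0237
grip_force: 30.0
```

Request:
apply_moves:
  motion:
    - {"delta_rot":[0,0,0],"travel":[0.0011,-0.0002,-0.0028],"grip":0}
    - {"delta_rot":[0,0,0],"travel":[0.0012,-0.0002,-0.0027],"grip":0}
    - {"delta_rot":[0,0,0],"travel":[0.0014,0,-0.0027],"grip":0}
    - {"delta_rot":[0,0,0],"travel":[0.0015,0,-0.0026],"grip":0}
    - {"delta_rot":[0,0,0],"travel":[0.0016,0,-0.0025],"grip":0}
    - {"delta_rot":[0,0,0],"travel":[0.0018,0,-0.0024],"grip":0}
    - {"delta_rot":[0,0,0],"travel":[0,0,0],"grip":0}
    - {"delta_rot":[0,0,0],"travel":[0,0,0],"grip":0}

```text
clock: 43.6
ee_pos: [0.5246, -0.2826, 0.1125]
orientation: [-3.141, 0.001, 1.446]
ft_force: [-5.8, -2.3, 3.2]
opening: 0.0239
grip_force: 30.0
```

Request:
apply_moves:
  motion:
    - {"delta_rot":[0,0,0],"travel":[0.0018,-0.0002,-0.0024],"grip":0}
    - {"delta_rot":[0,0,0],"travel":[0.0019,-0.0002,-0.0023],"grip":0}
    - {"delta_rot":[0,0,0],"travel":[0.002,0,-0.0022],"grip":0}
    - {"delta_rot":[0,0,0],"travel":[0.0021,0,-0.0021],"grip":0}
    - {"delta_rot":[0,0,0],"travel":[0.0023,0,-0.0019],"grip":0}
    - {"delta_rot":[0,0,0],"travel":[0.0023,0,-0.0018],"grip":0}
    - {"delta_rot":[0,0,0],"travel":[0,0,0],"grip":0}
    - {"delta_rot":[0,0,0],"travel":[0,0,0],"grip":0}

```text
clock: 44.6
ee_pos: [0.5261, -0.2699, 0.1249]
orientation: [3.141, 0.0, 1.446]
ft_force: [-4.3, -2.3, 5.2]
opening: 0.0239
grip_force: 30.0
```

Request:
apply_moves:
  motion:
    - {"delta_rot":[0,0,0],"travel":[0.0016,-0.0002,-0.0012],"grip":0}
    - {"delta_rot":[0,0,0],"travel":[0.0016,-0.0001,-0.0012],"grip":0}
    - {"delta_rot":[0,0,0],"travel":[0.0017,0,-0.0011],"grip":0}
    - {"delta_rot":[0,0,0],"travel":[0.0017,0,-0.0011],"grip":0}
    - {"delta_rot":[0,0,0],"travel":[0.0018,0,-0.0009],"grip":0}
    - {"delta_rot":[0,0,0],"travel":[0.0018,0,-0.0008],"grip":0}
    - {"delta_rot":[0,0,0],"travel":[0,0,0],"grip":0}
    - {"delta_rot":[0,0,0],"travel":[0,0,0],"grip":0}

```text
clock: 45.6
ee_pos: [0.5273, -0.2594, 0.131]
orientation: [3.141, -0.001, 1.446]
ft_force: [-1.3, -1.4, 5.6]
opening: 0.0234
grip_force: 30.0
```

Request:
apply_moves:
  motion:
    - {"delta_rot":[0,0,0],"travel":[0.0018,0,-0.0009],"grip":0}
    - {"delta_rot":[0,0,0],"travel":[0.0018,0,-0.0009],"grip":0}
    - {"delta_rot":[0,0,0],"travel":[0.0018,0,-0.0008],"grip":0}
    - {"delta_rot":[0,0,0],"travel":[0.0019,0,-0.0007],"grip":0}
    - {"delta_rot":[0,0,0],"travel":[0,0,0],"grip":0}
    - {"delta_rot":[0,0,0],"travel":[0,0,0],"grip":0}
    - {"delta_rot":[0,0,0],"travel":[0,0,0],"grip":0}
    - {"delta_rot":[0,0,0],"travel":[0,0,0],"grip":0}

```text
clock: 46.6
ee_pos: [0.5279, -0.2522, 0.1338]
orientation: [3.141, -0.0, 1.446]
ft_force: [1.9, -0.1, 1.0]
opening: 0.0236
grip_force: 30.0
```

Request:
apply_moves:
  motion:
    - {"delta_rot":[0,0,0],"travel":[0.0014,0,-0.0004],"grip":0}
    - {"delta_rot":[0,0,0],"travel":[0.0015,0,-0.0004],"grip":0}
    - {"delta_rot":[0,0,0],"travel":[0.0015,0,-0.0003],"grip":0}
    - {"delta_rot":[0,0,0],"travel":[0,0,0],"grip":0}
    - {"delta_rot":[0,0,0],"travel":[0,0,0],"grip":0}
    - {"delta_rot":[0,0,0],"travel":[0,0,0],"grip":0}
    - {"delta_rot":[0,0,0],"travel":[0,0,0],"grip":0}
    - {"delta_rot":[0,0,0],"travel":[0,0,0],"grip":0}

```text
clock: 47.6
ee_pos: [0.5283, -0.248, 0.1349]
orientation: [-3.142, -0.0, 1.446]
ft_force: [4.3, -1.4, -1.2]
opening: 0.0236
grip_force: 30.0
```

Request:
apply_moves:
  motion:
    - {"delta_rot":[0,0,0],"travel":[0.0012,0.0002,-0.0002],"grip":0}
    - {"delta_rot":[0,0,0],"travel":[0.0012,0.0001,-0.0002],"grip":0}
    - {"delta_rot":[0,0,0],"travel":[0.0006,0,-0.0001],"grip":0}
    - {"delta_rot":[0,0,0],"travel":[0,0,0],"grip":0}
    - {"delta_rot":[0,0,0],"travel":[0,0,0],"grip":0}
    - {"delta_rot":[0,0,0],"travel":[0,0,0],"grip":0}
    - {"delta_rot":[0,0,0],"travel":[0,0,0],"grip":0}
    - {"delta_rot":[0,0,0],"travel":[0,0,0],"grip":0}

```text
clock: 48.6
ee_pos: [0.5288, -0.2455, 0.1355]
orientation: [-3.141, 0.001, 1.446]
ft_force: [2.0, -4.3, -2.5]
opening: 0.0238
grip_force: 30.0
```

```bash
python3 - <<'E'
from h import *
f=grab_frame("wrist");g=grab_frame("side");np.save("w6.npy",f);np.save("s6.npy",g)
o=np.zeros((600,800,3),np.uint8)
o[:,:480]=cv2.resize(f[0:300,200:440],None,fx=2,fy=2,interpolation=2)
o[:,490:]=cv2.resize(g[95:195,290:342],(310,600),interpolation=2)
cv2.imwrite("pics/c6.png",o[:,:,::-1])
E
```

```text
(no output)
```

View pics/c6.png

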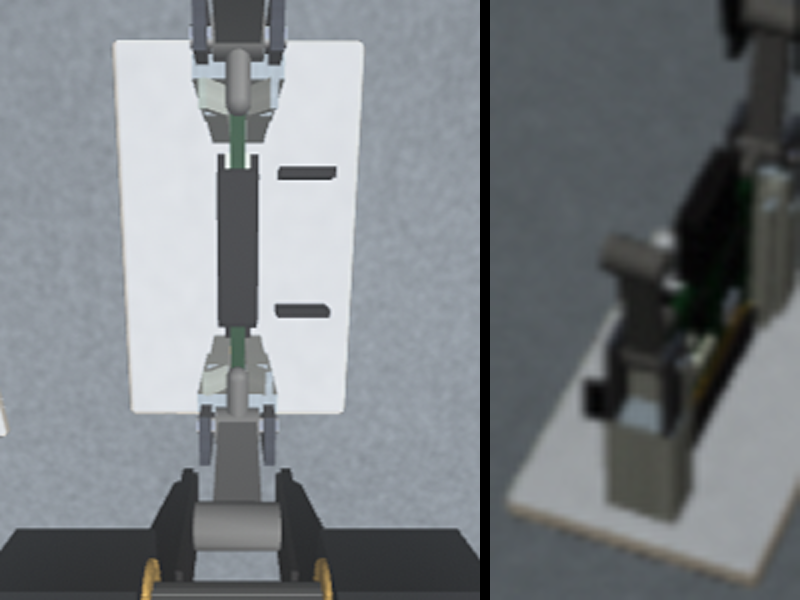

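The wrist view shows the board straight in both guides, with both toes over its top corners (rows 100 and 385) and the right bar pinched. Resistance is just starting, so I'll keep swinging.

Request:
apply_moves:
  motion:
    - {"delta_rot":[0,0,0],"travel":[0.0013,0,-0.0002],"grip":0}
    - {"delta_rot":[0,0,0],"travel":[0.0013,0,-0.0001],"grip":0}
    - {"delta_rot":[0,0,0],"travel":[0.0013,0,-0.0001],"grip":0}
    - {"delta_rot":[0,0,0],"travel":[0,0,0],"grip":0}
    - {"delta_rot":[0,0,0],"travel":[0,0,0],"grip":0}
    - {"delta_rot":[0,0,0],"travel":[0,0,0],"grip":0}
    - {"delta_rot":[0,0,0],"travel":[0,0,0],"grip":0}
    - {"delta_rot":[0,0,0],"travel":[0,0,0],"grip":0}

```text
clock: 49.7
ee_pos: [0.5292, -0.2424, 0.136]
orientation: [-3.141, 0.002, 1.446]
ft_force: [1.5, -6.1, -1.4]
opening: 0.0236
grip_force: 30.0
```

Request:
apply_moves:
  motion:
    - {"delta_rot":[0,0,0],"travel":[0.0012,0,-0.0001],"grip":0}
    - {"delta_rot":[0,0,0],"travel":[0.0012,0,-0.0001],"grip":0}
    - {"delta_rot":[0,0,0],"travel":[0.0011,0,-0.0001],"grip":0}
    - {"delta_rot":[0,0,0],"travel":[0,0,0],"grip":0}
    - {"delta_rot":[0,0,0],"travel":[0,0,0],"grip":0}
    - {"delta_rot":[0,0,0],"travel":[0,0,0],"grip":0}
    - {"delta_rot":[0,0,0],"travel":[0,0,0],"grip":0}
    - {"delta_rot":[0,0,0],"travel":[0,0,0],"grip":0}

```text
clock: 50.7
ee_pos: [0.5294, -0.2405, 0.1363]
orientation: [-3.142, 0.006, 1.446]
ft_force: [1.4, -11.7, -3.5]
opening: 0.0236
grip_force: 30.0
```

Request:
apply_moves:
  motion:
    - {"delta_rot":[0,0,0],"travel":[0.0008,0,0],"grip":0}
    - {"delta_rot":[0,0,0],"travel":[0,0,0],"grip":0}
    - {"delta_rot":[0,0,0],"travel":[0,0,0],"grip":0}
    - {"delta_rot":[0,0,0],"travel":[0,0,0],"grip":0}
    - {"delta_rot":[0,0,0],"travel":[0,0,0],"grip":0}
    - {"delta_rot":[0,0,0],"travel":[0,0,0],"grip":0}
    - {"delta_rot":[0,0,0],"travel":[0,0,0],"grip":0}
    - {"delta_rot":[0,0,0],"travel":[0,0,0],"grip":0}

```text
clock: 51.7
ee_pos: [0.5294, -0.2402, 0.1364]
orientation: [3.142, 0.007, 1.446]
ft_force: [1.1, -13.3, -4.2]
opening: 0.0238
grip_force: 30.0
```

Request:
apply_moves:
  motion:
    - {"delta_rot":[0,0,0],"travel":[0.0005,0,0],"grip":0}
    - {"delta_rot":[0,0,0],"travel":[0,0,0],"grip":0}
    - {"delta_rot":[0,0,0],"travel":[0,0,0],"grip":0}
    - {"delta_rot":[0,0,0],"travel":[0,0,0],"grip":0}
    - {"delta_rot":[0,0,0],"travel":[0,0,0],"grip":0}
    - {"delta_rot":[0,0,0],"travel":[0,0,0],"grip":0}
    - {"delta_rot":[0,0,0],"travel":[0,0,0],"grip":0}
    - {"delta_rot":[0,0,0],"travel":[0,0,0],"grip":0}

```text
clock: 52.7
ee_pos: [0.5295, -0.24, 0.1364]
orientation: [3.142, 0.007, 1.446]
ft_force: [1.3, -14.4, -3.9]
opening: 0.0236
grip_force: 30.0
```

Request:
apply_moves:
  motion:
    - {"delta_rot":[0,0,0],"travel":[-0.0012,0,0],"grip":0}
    - {"delta_rot":[0,0,0],"travel":[0,0,0],"grip":25}
    - {"delta_rot":[0,0,0],"travel":[0,0,0],"grip":40}
    - {"delta_rot":[0,0,0],"travel":[0,0,0],"grip":60}
    - {"delta_rot":[0,0,0],"travel":[0,0,0],"grip":60}
    - {"delta_rot":[0,0,0],"travel":[0,0,-0.02],"grip":60}
    - {"delta_rot":[0,0,0],"travel":[0,0,-0.03],"grip":60}
    - {"delta_rot":[0,0,0],"travel":[0,0,-0.02],"grip":60}

```text
clock: 53.7
ee_pos: [0.5308, -0.2379, 0.2095]
orientation: [3.139, 0.001, 1.446]
ft_force: [-0.2, -0.2, 0.4]
opening: 0.0567
grip_force: 0.0
```

```bash
python3 - <<'E'
from h import *
s=read_state();print(s["clock"],s["ee_pos"],s["orientation"])
f=grab_frame("wrist");g=grab_frame("side");np.save("w7.npy",f);np.save("s7.npy",g)
s4=np.load("s4.npy")
o=np.zeros((600,800,3),np.uint8)
o[:,:400]=cv2.resize(f[40:265,245:395],(400,600),interpolation=2)
o[:,405:795]=cv2.resize(g[100:190,290:348],(390,600),interpolation=2)
cv2.imwrite("pics/c7.png",o[:,:,::-1])
E
```

```text
53.7 [ 0.53079286 -0.2379092   0.20948449] [3.13861616e+00 1.10494616e-03 1.44605436e+00]
```

View pics/c7.png

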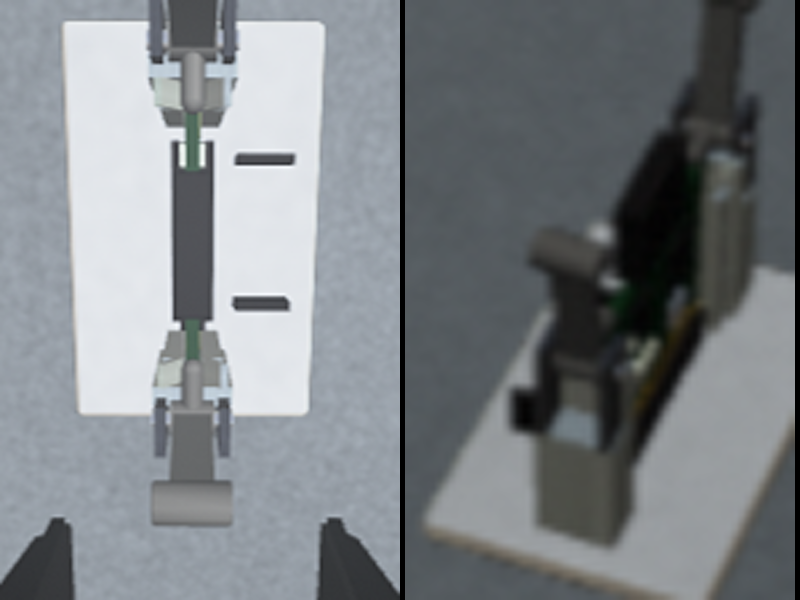

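The wrist view shows the board straight in both guides, both levers upright and the fingers clear. Both levers came up firm at about 14 N and at nearly equal angles (about 0.07 and 0.08 rad), so the board sits level. I'm handing in.

```bash
python3 -c "
from bench import *
s=read_state();print(s['clock'],s['ft_force'],s['opening']);print(close_job())"
```

```text
53.8 [ 0.12041602 -0.06817268 -0.24525817] 0.05704123591404726
the job is handed in; nothing more can be done
None
```

The board is in the logger rack, and I handed the job in at 53.8 s. Both levers came up firm at about 14 N and the gripper is clear of everything. I judged the board fully home from those firm stops at near-equal lever angles; I didn't measure its lower edge directly.

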